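Box up the roast drumsticks

TASK

Box up the roast drumsticks waiting in the steel pan: lay one in each green meal box, and swing the lid of every box you fill shut and press its front edge down until it snaps home, easing off at the snap so that the box is not crushed. Leave any box that gets no drumstick empty with its lid standing open, and leave the other things on the bench alone.

Things in the scene. Friction and masses are not known exactly. Their poses are not given: they have to be found in the camera images.
- box_a: sage-green hinged-lid meal box (clamshell), held fast on a thin mat. Origin: centre of its underside on the table; x axis from its front (dark tab side) to the hinge, z up. Tub 150 x 150 x 42 mm high, walls and floor 3 mm. Hinge line: along y at x = 77 mm, z = 44 mm. Lid: hollow dome 150 x 150 x 28 mm, its flat outside 28 mm from the plane of hinge and rim; shut, its top is 72 mm (middle 74) above the table.
- lid_a (a joint): lid hinge of box_a (rad): 0 = snapped shut, 1.57 = upright, at most 1.9. Stiff: the lid stays where it is left (0.6 N at the tab moves it). Swung down it meets the catch at about 0.07 (front 11 mm too high); about 10 N down near the front edge of the lid's top overcomes it; below about 0.033 the sprung catch snaps it to 0 and holds it. Over 40 N crushes the box.
- tab_a (a point): centre of the upper face of the dark press tab at the middle of the lid's free front edge (box_a): 24 x 46 x 5 mm, 164 mm from the hinge line; it moves with the lid. Shut, it is 49 mm above the table, in front of the box.
- box_b: sage-green hinged-lid meal box (clamshell), held fast on a thin mat. Origin: centre of its underside on the table; x axis from its front (dark tab side) to the hinge, z up. Tub 150 x 150 x 42 mm high, walls and floor 3 mm. Hinge line: along y at x = 77 mm, z = 44 mm. Lid: hollow dome 150 x 150 x 28 mm, its flat outside 28 mm from the plane of hinge and rim; shut, its top is 72 mm (middle 74) above the table.
- lid_b (a joint): lid hinge of box_b (rad): 0 = snapped shut, 1.57 = upright, at most 1.9. Stiff: the lid stays where it is left (0.6 N at the tab moves it). Swung down it meets the catch at about 0.07 (front 11 mm too high); about 10 N down near the front edge of the lid's top overcomes it; below about 0.033 the sprung catch snaps it to 0 and holds it. Over 40 N crushes the box.
- tab_b (a point): centre of the upper face of the dark press tab at the middle of the lid's free front edge (box_b): 24 x 46 x 5 mm, 164 mm from the hinge line; it moves with the lid. Shut, it is 49 mm above the table, in front of the box.
- box_c: sage-green hinged-lid meal box (clamshell), held fast on a thin mat. Origin: centre of its underside on the table; x axis from its front (dark tab side) to the hinge, z up. Tub 150 x 150 x 42 mm high, walls and floor 3 mm. Hinge line: along y at x = 77 mm, z = 44 mm. Lid: hollow dome 150 x 150 x 28 mm, its flat outside 28 mm from the plane of hinge and rim; shut, its top is 72 mm (middle 74) above the table.
- lid_c (a joint): lid hinge of box_c (rad): 0 = snapped shut, 1.57 = upright, at most 1.9. Stiff: the lid stays where it is left (0.6 N at the tab moves it). Swung down it meets the catch at about 0.07 (front 11 mm too high); about 10 N down near the front edge of the lid's top overcomes it; below about 0.033 the sprung catch snaps it to 0 and holds it. Over 40 N crushes the box.
- tab_c (a point): centre of the upper face of the dark press tab at the middle of the lid's free front edge (box_c): 24 x 46 x 5 mm, 164 mm from the hinge line; it moves with the lid. Shut, it is 49 mm above the table, in front of the box.
- drumstick_a (a point): roast chicken drumstick, rigid, about 110 g, may be absent. The point: centre of its thick brown meat, 18 mm above what it lies on; x axis towards the bone end. Meat 40 mm wide, 36 mm high for 16 mm either side of the point, then tapering; it reaches 29 mm back from the point and 87 mm forward (the thin bone, 13 mm wide, from 47 to 85 mm). It lies level on the meat.
- drumstick_b (a point): roast chicken drumstick, rigid, about 110 g, may be absent. The point: centre of its thick brown meat, 18 mm above what it lies on; x axis towards the bone end. Meat 40 mm wide, 36 mm high for 16 mm either side of the point, then tapering; it reaches 29 mm back from the point and 87 mm forward (the thin bone, 13 mm wide, from 47 to 85 mm). It lies level on the meat.
- drumstick_c (a point): roast chicken drumstick, rigid, about 110 g, may be absent. The point: centre of its thick brown meat, 18 mm above what it lies on; x axis towards the bone end. Meat 40 mm wide, 36 mm high for 16 mm either side of the point, then tapering; it reaches 29 mm back from the point and 87 mm forward (the thin bone, 13 mm wide, from 47 to 85 mm). It lies level on the meat.
- pan: half-size stainless steel food pan, fixed, 325 (x) x 265 (y) x 65 mm high; inside 300 x 240 mm, floor at 3 mm, walls 3 mm; origin at the centre of its underside. The drumsticks start in it, lying roughly along its y in two rows, meat outward, bones towards the middle. Herbs on its floor are flat decoration.
- shaker: steel shaker, 54 mm across, 75 mm high; origin at the centre of its underside. A bystander: leave it alone.
- timer: white kitchen timer, 62 x 70 x 43 mm; origin at the centre of its underside. A bystander: leave it alone.
- tongs: steel tongs lying flat, 240 x 50 x 16 mm, along x; origin at the centre of its underside. A bystander: leave it alone.
- sauce_bottle: red squeeze bottle, 58 mm across, 160 mm high; origin at the centre of its underside. A bystander: leave it alone.
Mind the look-alikes: they are no part of the job. What is shaped like the part that bears drumstick_b but yellow is not meant.

How it is judged:
At the end, for the whole second after the job is handed in: Each drumstick present lies at rest in a meal box of its own (meat centre within 83 mm of the box's centre, seen from above, and under 50 mm high; two over 110 mm apart); each box with a drumstick is snapped shut (hinge below 0.025 rad); each other box is empty, lid standing open (above 1.2 rad) (((horizontal distance between drumstick_a and box_a below 0.083 m and height (world z) of drumstick_a below 0.05 m) or (horizontal distance between drumstick_a and box_b below 0.083 m and height (world z) of drumstick_a below 0.05 m) or (horizontal distance between drumstick_a and box_c below 0.083 m and height (world z) of drumstick_a below 0.05 m)) and ((horizontal distance between drumstick_b and box_a below 0.083 m and height (world z) of drumstick_b below 0.05 m) or (horizontal distance between drumstick_b and box_b below 0.083 m and height (world z) of drumstick_b below 0.05 m) or (horizontal distance between drumstick_b and box_c below 0.083 m and height (world z) of drumstick_b below 0.05 m)) and ((horizontal distance between drumstick_c and box_a below 0.083 m and height (world z) of drumstick_c below 0.05 m) or (horizontal distance between drumstick_c and box_b below 0.083 m and height (world z) of drumstick_c below 0.05 m) or (horizontal distance between drumstick_c and box_c below 0.083 m and height (world z) of drumstick_c below 0.05 m)) and ((((horizontal distance between drumstick_a and box_a below 0.083 m and height (world z) of drumstick_a below 0.05 m) or (horizontal distance between drumstick_b and box_a below 0.083 m and height (world z) of drumstick_b below 0.05 m) or (horizontal distance between drumstick_c and box_a below 0.083 m and height (world z) of drumstick_c below 0.05 m)) and value of joint lid_a below 0.025 rad) or (not (horizontal distance between drumstick_a and box_a below 0.083 m and height (world z) of drumstick_a below 0.05 m) and not (horizontal distance between drumstick_b and box_a below 0.083 m and height (world z) of drumstick_b below 0.05 m) and not (horizontal distance between drumstick_c and box_a below 0.083 m and height (world z) of drumstick_c below 0.05 m) and value of joint lid_a above 1.2 rad)) and ((((horizontal distance between drumstick_a and box_b below 0.083 m and height (world z) of drumstick_a below 0.05 m) or (horizontal distance between drumstick_b and box_b below 0.083 m and height (world z) of drumstick_b below 0.05 m) or (horizontal distance between drumstick_c and box_b below 0.083 m and height (world z) of drumstick_c below 0.05 m)) and value of joint lid_b below 0.025 rad) or (not (horizontal distance between drumstick_a and box_b below 0.083 m and height (world z) of drumstick_a below 0.05 m) and not (horizontal distance between drumstick_b and box_b below 0.083 m and height (world z) of drumstick_b below 0.05 m) and not (horizontal distance between drumstick_c and box_b below 0.083 m and height (world z) of drumstick_c below 0.05 m) and value of joint lid_b above 1.2 rad)) and ((((horizontal distance between drumstick_a and box_c below 0.083 m and height (world z) of drumstick_a below 0.05 m) or (horizontal distance between drumstick_b and box_c below 0.083 m and height (world z) of drumstick_b below 0.05 m) or (horizontal distance between drumstick_c and box_c below 0.083 m and height (world z) of drumstick_c below 0.05 m)) and value of joint lid_c below 0.025 rad) or (not (horizontal distance between drumstick_a and box_c below 0.083 m and height (world z) of drumstick_a below 0.05 m) and not (horizontal distance between drumstick_b and box_c below 0.083 m and height (world z) of drumstick_b below 0.05 m) and not (horizontal distance between drumstick_c and box_c below 0.083 m and height (world z) of drumstick_c below 0.05 m) and value of joint lid_c above 1.2 rad)) and horizontal distance between drumstick_a and drumstick_b above 0.11 m and horizontal distance between each of drumstick_a, drumstick_b and drumstick_c above 0.11 m and linear speed of each of drum_a, drum_b, drum_c below 0.05 m/s); the robot touches nothing.
It fails at once if a meal box is pressed with more than 40 N (contact force between any of the arm, the fingers and box_a above 40 N or contact force between any of the arm, the fingers and box_b above 40 N or contact force between any of the arm, the fingers and box_c above 40 N).
It fails at once if a bystander (shaker, timer, tongs, sauce bottle) is pushed more than 5 cm or knocked over (distance of any of shaker, timer, tongs, sauce_bottle from where it was at the start of the episode above 0.05 m or angle between any of shaker, timer, tongs, sauce_bottle's own z axis and vertical above 0.6 rad).
Of drum_a, drum_b, drum_c only 2 to 3 are there at a start; the rules pass over those that are not, and their reading is None.
At some moment in a run one of drum_a, drum_b, drum_c may be knocked a few centimetres aside while the robot is not near it.
Once in a run the grip may slacken for a moment while it holds something.
It also fails if it takes over 210 s, if anything falls off the work surface, if the arm or the gripper's body presses on something with over 40 N, if the wrist force passes 120 N, or if a joint passes its speed limit or range.

ROBOT

A 6-joint arm with a two-finger parallel gripper is mounted at the origin on the work surface. World frame = base frame: x ahead of the robot, y to its left, z up, the work surface at z = 0. Lengths are in m, angles in rad, forces in N, time in s.
With the tool pointing down it reaches from about 0.275 to 0.875 m from the base axis. Payload 12.5 kg.
Tool frame: the origin (TCP) lies midway between the tips of the shut fingers; the grasp point (between the pads) lies 19 mm behind it; z points along the fingers, x is the direction in which the jaws open and shut, and the axes are right-handed (so a half turn about z gives the same grasp; the last joint's range is limited). The gripper opens to 85 mm and grips with 20 to 120 N. Pads are 22 mm wide; open, the fingers measure 114 mm over their backs; the gripper's body (76 mm by 85 mm) begins 54 mm behind the grasp point. The pads swing forward as they close: fully open they stand 13 mm farther back than shut.
Start: joints at [-1.381, 0.351, 1.652, -0, 1.139, -0.085], TCP at [0.149, -0.529, 0.231] pointing down, gripper open.
Joint ranges: [-2.75, 2.75], [-0.79, 2.1], [0.01, 2.65], [-1.57, 4.71], [0.07, 3.14], [-2.87, 2.87]. Speed limits (rad/s): [2.22, 2.22, 2.79, 3.14, 3.14, 3.14].

INTERFACE

Orientations are given as a 3x3 rotation matrix whose columns are the frame's x, y, z axes.
In Python, from cell import status, viewer, order gives the robot as it stands. The module is installed in compiled form; this text tells all that it offers.
- The arm moves only by the tool move_arm, never from a script. Its argument "increments" is a list of rows, each a list of 5 numbers: the shift along the tool's x, y, z in cm, then the turn about the tool's z in rad, then the closure in counts, from 0 (fully open) to 255 (shut). A call has 1 to 5 rows; each row is the pose to reach, as a shift and turn from the pose commanded when the call began, along the tool's axes at that moment; what a row does not reach only later rows make up. A row lasts 1/12 s, in which the tool goes at most 41.7 mm and 7.16 degrees, less where a joint would pass 70% of its speed; a pose out of reach is approached as far as the arm can. A call with a gripper value outside its range is refused whole. The fingers move at their own pace and stop on an object; the grip force is fixed at half the most. Time passes only in rows, so rows that repeat a pose let the fingers close. It gives the time, the measured TCP pose, the force and the opening at its end, in the units of the state.
- status.get_state(): the state, without advancing time (a new reading comes with each control period).
- viewer.grab_frame(name): name is "scene" or "top"; returns a dict with "image" (480x640x3 uint8, red, green, blue), "camera_matrix" (3x3 intrinsics, pixels), "world_from_camera" (4x4, takes a point from camera to world coordinates). Camera axes: x right, y up, looking along -z (the intrinsics and any distortion apply to the point x, -y, -z); pixel columns grow to the right and rows downward; lengths in m; the calibration is good to about 2 mm. A picture is of the moment at which its call begins. There is no depth.
- order.job_done(): hands the job in, once; it reports no verdict.
The state is a dict: "time_s": time; "qpos": joint angles; "joint_velocities": joint speeds; "effort": joint torques, N m; "eef_pos": TCP position; "tool_rot": TCP orientation; "contact_force": force on the tool from outside, world axes, zero at the start; "moment": the same for the moment, N m; "width": finger opening in m.
Only numpy, scipy, OpenCV 4.12 (cv2) and the standard library are available. Lean on these libraries where they do the work, as an engineer would, in place of code of your own. Each camera call takes 0.05 s, during which the arm holds its last target.

## Working session

There is one attempt and no reset: what is moved stays moved. The work goes in short steps, Python scripts to look and compute and a tool call to move; the robot and the scene stay as the last step left them, time stands still between calls to the robot, and variables do not carry over. Pictures are saved under pics/ and viewed, and the job is handed in when it is done.

Besides the shell and the picture viewer there is one more tool, called after "Emit:" by a JSON object that holds its "op" and its "data". move_arm: Moves the arm, as the interface text tells. Its arguments: {"type":"object","properties":{"increments":{"type":"array"}},"required":["increments"]}

```bash
mkdir -p pics; python3 - <<'E'
from cell import status, viewer
import cv2,numpy as np
s=status.get_state()
print({k:np.round(v,3).tolist() for k,v in s.items()})
for n in("scene","top"):
    f=viewer.grab_frame(n); cv2.imwrite(f"pics/{n}0.png",f["image"][:,:,::-1])
    print(n,f["camera_matrix"],f["world_from_camera"].round(4), f.keys())
E
```

```text
{'time_s': 0.0, 'qpos': [-1.381, 0.351, 1.652, 0.0, 1.139, -0.085], 'joint_velocities': [0.003, 0.001, -0.002, 0.001, 0.002, -0.001], 'effort': [-0.0, -50.611, -29.141, -0.0, 0.004, 0.0], 'eef_pos': [0.149, -0.529, 0.231], 'tool_rot': [[0.271, -0.962, -0.0], [-0.962, -0.271, 0.001], [-0.001, -0.0, -1.0]], 'contact_force': [0.258, -0.409, 0.173], 'moment': [0.057, -0.025, 0.052], 'width': 0.086}
scene [[479.22257518   0.         319.45368803]
 [  0.         479.22257518 241.63237575]
 [  0.           0.           1.        ]] [[-0.1482 -0.7946  0.5888  1.1474]
 [ 0.989  -0.1205  0.0863  0.0775]
 [ 0.0024  0.595   0.8037  0.8662]
 [ 0.      0.      0.      1.    ]] dict_keys(['image', 'camera_matrix', 'world_from_camera'])
top [[468.72683447   0.         318.37641855]
 [  0.         468.72683447 238.88077343]
 [  0.           0.           1.        ]] [[ 0.0045  0.9983 -0.0589  0.5053]
 [-0.9998  0.0057  0.0196  0.0031]
 [ 0.0199  0.0588  0.9981  0.9464]
 [ 0.      0.      0.      1.    ]] dict_keys(['image', 'camera_matrix', 'world_from_camera'])
```

View pics/scene0.png

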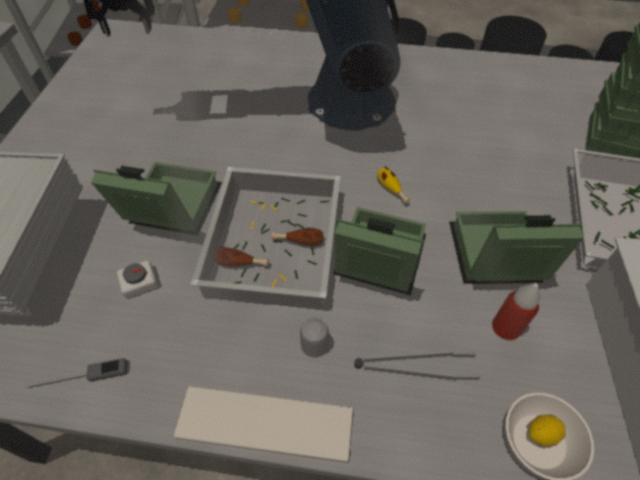

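View pics/top0.png

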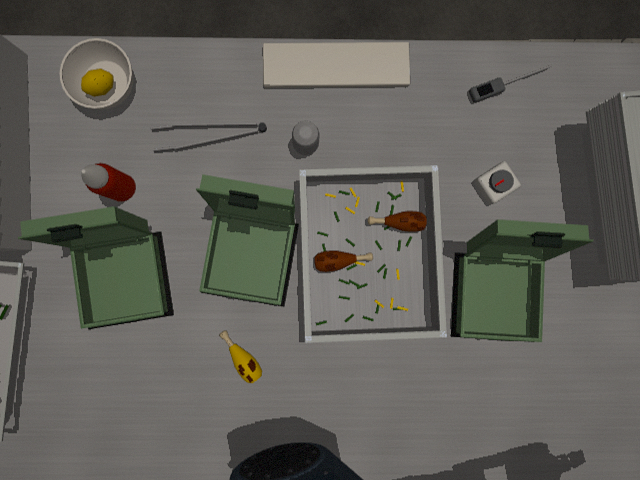

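Candidates for "drumstick": brown (405,221) and (335,260) in the pan, and yellow (242,358) on the bench, which is the decoy. There are three green boxes in the top view: left (122,280), middle (250,255) and right (500,298). I'll use middle and right, since the left one has the bottle close to its lid. First, a close crop.

```bash
cat > h.py <<'E'
from cell import status, viewer
import cv2,numpy as np
def ray(f,uv):
    K=f["camera_matrix"];T=f["world_from_camera"]
    d=np.linalg.inv(K)@np.array([uv[0],uv[1],1.0]); d=np.array([d[0],-d[1],-d[2]])
    return T[:3,3],T[:3,:3]@d
def onz(f,uv,z):
    o,d=ray(f,uv); return o+d*((z-o[2])/d[2])
def proj(f,p):
    T=f["world_from_camera"];c=T[:3,:3].T@(np.asarray(p)-T[:3,3]);c=np.array([c[0],-c[1],-c[2]])
    q=f["camera_matrix"]@c;return q[:2]/q[2]
def drums(f,z=0.021):
    im=f["image"][:,:,::-1].copy();h=cv2.cvtColor(im,cv2.COLOR_BGR2HSV)
    m=((h[...,0]<13)&(h[...,1]>140)&(h[...,2]>40)).astype(np.uint8)*255
    cs,_=cv2.findContours(m,cv2.RETR_EXTERNAL,cv2.CHAIN_APPROX_NONE)
    out=[]
    for c in cs:
        if cv2.contourArea(c)>150:
            out.append((cv2.contourArea(c),cv2.minAreaRect(c)))
    return out
E
python3 - <<'E'
from h import *
f=viewer.grab_frame("top");im=f["image"][:,:,::-1]
for a,r in drums(f): print(a,r,onz(f,r[0],.021).round(4))
cv2.imwrite("pics/c1.png",cv2.resize(im[165:345,295:450],None,fx=3.3,fy=3.3,interpolation=cv2.INTER_CUBIC))
a=cv2.resize(im[165:345,190:310],None,fx=3.3,fy=3.3,interpolation=cv2.INTER_CUBIC)
b=cv2.resize(im[205:385,445:600],None,fx=3.3,fy=3.3,interpolation=cv2.INTER_CUBIC)[:594]
b=b[:a.shape[0],:400]
cv2.imwrite("pics/c2.png",np.hstack([a,b]))
E
```

```text
596.5 ((335.0699768066406, 259.989990234375), (19.516149520874023, 41.43646240234375), 81.8698959350586) [ 0.5184 -0.0482  0.021 ]
601.5 ((405.44140625, 220.70346069335938), (41.356651306152344, 19.76482391357422), 4.763641834259033) [ 0.5972 -0.1882  0.021 ]
808.0 ((112.62327575683594, 183.8287353515625), (44.856239318847656, 30.455896377563477), 24.443954467773438) [0.6665 0.3918 0.021 ]
```

View pics/c1.png

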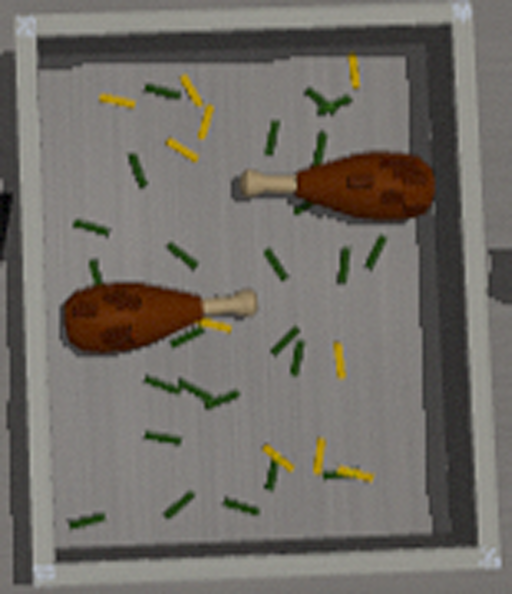

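View pics/c2.png

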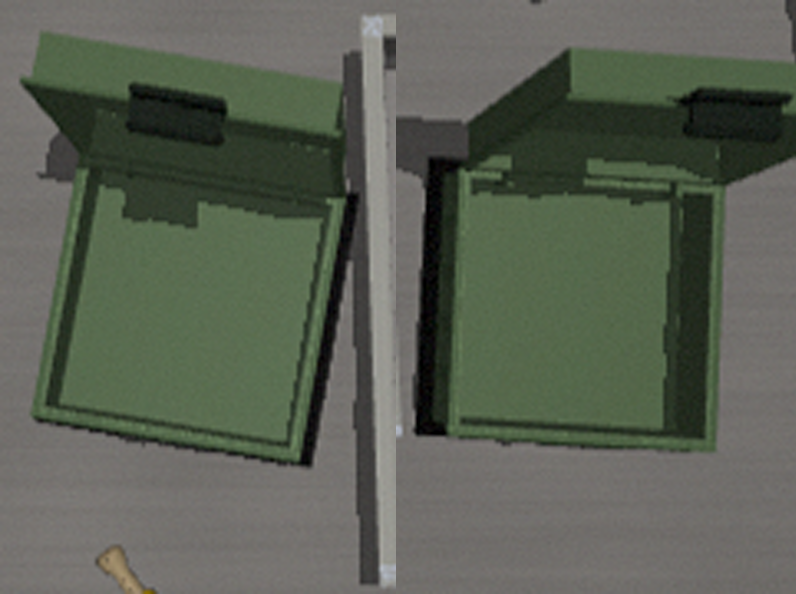

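```bash
python3 - <<'E'
from h import *
f=viewer.grab_frame("top")
def drum(b,m):
    B=onz(f,b,.018);M=onz(f,m,.019);d=(B-M)[:2];L=np.linalg.norm(d);u=d/L
    print("drum",(M[:2]+u*29e-3).round(4),"len",L.round(3),"ang",np.degrees(np.arctan2(u[1],u[0])).round(1))
drum((369.8,220.5),(426.5,221.7)); drum((370.2,256.5),(314.4,261.4))
for n,c,rim,out in (("mid",[(200.6,291.7),(281.8,305.9),(297.6,222.6),(214.8,215)],[(196.7,188.6),(292.1,205.9)],[(202.1,175),(293.6,190.2)]),
            ("right",[(461.1,337.4),(541.4,341.4),(544.7,260.5),(465.3,255.9)],None,None)):
    P=[onz(f,p,.042)[:2] for p in c]
    print(n,np.round(P,4).tolist())
    fl,fr,rr,rl=P
    print(" sides",[np.linalg.norm(a-b).round(4) for a,b in((fl,fr),(fr,rr),(rr,rl),(rl,fl))],"ctr",np.mean(P,0).round(4))
    ax=(rr+rl-fl-fr)/2; ay=(fl-fr+rl-rr)/2
    yaw=np.arctan2(ax[1],ax[0]);yaw2=np.arctan2(-ay[0],ay[1])
    print(" yaw",np.degrees([yaw,yaw2]).round(1))
    y=yaw2;u=np.array([np.cos(y),np.sin(y)]);v=np.array([-u[1],u[0]])
    # centre from front edge
    C=(fl+fr)/2+u*.075; print(" ctr from front",C.round(4), "tool-frame")
    for th in np.arange(1.3,1.95,.1):
        def w(r,h,yy): 
            p=C+u*(.077-r*np.cos(th)+h*np.sin(th))+v*yy; return [*p,.044+r*np.sin(th)+h*np.cos(th)]
        print(th.round(2),[proj(f,w(r,h,yy)).round(0).tolist() for r,h in((.152,0),(.152,.028)) for yy in(.075,-.075)])
E
```

```text
drum [ 0.5961 -0.2018] len 0.113 ang 89.1
drum [ 0.5181 -0.0363] len 0.111 ang -84.7
mid [[0.4563, 0.21], [0.4298, 0.0548], [0.59, 0.0257], [0.6037, 0.1855]]
 sides [np.float64(0.1575), np.float64(0.1629), np.float64(0.1604), np.float64(0.1494)] ctr [0.52  0.119]
 yaw [-9.9 -7.3]
 ctr from front [0.5175 0.1229] tool-frame
1.3 [[191.0, 230.0], [284.0, 242.0], [193.0, 213.0], [286.0, 225.0]]
1.4 [[192.0, 221.0], [285.0, 233.0], [194.0, 203.0], [287.0, 216.0]]
1.5 [[193.0, 211.0], [286.0, 224.0], [196.0, 194.0], [289.0, 206.0]]
1.6 [[195.0, 202.0], [287.0, 214.0], [197.0, 185.0], [290.0, 197.0]]
1.7 [[196.0, 193.0], [289.0, 205.0], [199.0, 176.0], [291.0, 189.0]]
1.8 [[198.0, 184.0], [290.0, 196.0], [201.0, 168.0], [293.0, 181.0]]
1.9 [[200.0, 176.0], [291.0, 188.0], [204.0, 161.0], [294.0, 173.0]]
right [[0.3707, -0.2898], [0.3633, -0.4453], [0.5191, -0.4555], [0.5272, -0.3001]]
 sides [np.float64(0.1558), np.float64(0.1561), np.float64(0.1557), np.float64(0.1569)] ctr [ 0.4451 -0.3727]
 yaw [-3.8 -2.9]
 ctr from front [ 0.4419 -0.3713] tool-frame
1.3 [[495.0, 282.0], [587.0, 287.0], [497.0, 265.0], [590.0, 270.0]]
1.4 [[496.0, 273.0], [588.0, 278.0], [498.0, 256.0], [590.0, 261.0]]
1.5 [[497.0, 263.0], [589.0, 268.0], [498.0, 246.0], [590.0, 251.0]]
1.6 [[497.0, 254.0], [589.0, 259.0], [498.0, 237.0], [589.0, 242.0]]
1.7 [[497.0, 245.0], [589.0, 250.0], [497.0, 228.0], [588.0, 233.0]]
1.8 [[497.0, 235.0], [588.0, 241.0], [496.0, 219.0], [586.0, 224.0]]
1.9 [[496.0, 227.0], [587.0, 232.0], [495.0, 211.0], [584.0, 216.0]]
```

```bash
cat > g.py <<'E'
import sys,numpy as np
from cell import status
s=status.get_state();R=np.array(s["tool_rot"]);p=np.array(s["eef_pos"])
yaw=np.degrees(np.arctan2(R[1,0],R[0,0]))
print("t",round(s["time_s"],2),"pos",p.round(4),"yaw",yaw.round(1),"w",round(s["width"],4),"F",np.round(s["contact_force"],1),"q",np.round(s["qpos"],2))
for a in sys.argv[1:]:
    x,y,z,w=map(float,a.split(","))
    d=R.T@(np.array([x,y,z])-p)*100
    t=-((w-yaw+180)%360-180)
    print(a,"->",d.round(2),"turn",np.radians(t).round(3))
E
python3 g.py .596,-.202,.33,-0.9
```

```text
t 0.2 pos [ 0.1492 -0.5292  0.2309] yaw -74.3 w 0.0854 F [ 0.3  0.1 -0. ] q [-1.38  0.35  1.65 -0.    1.14 -0.08]
.596,-.202,.33,-0.9 -> [-19.37 -51.88  -9.89] turn -1.28
```

Emit:
{"op": "move_arm", "data": {"increments": [[0,0,-4,0,0],[0,0,-8,0,0],[-2,-5,-9.9,-0.12,0],[-4,-9,-9.9,-0.24,0],[-5,-13,-9.9,-0.36,0]]}}

```text
time_s: 0.62
eef_pos: [0.247, -0.4544, 0.3312]
tool_rot: [[0.596, -0.803, 0.001], [-0.803, -0.596, -0.002], [0.002, 0.0, -1.0]]
contact_force: [0.5, -0.2, -0.4]
width: 0.0858
```

```bash
python3 g.py .596,-.202,.33,-0.9
```

```text
t 0.62 pos [ 0.247  -0.4544  0.3312] yaw -53.4 w 0.0858 F [ 0.5 -0.2 -0.4] q [-1.16  0.2   1.6  -0.    1.34 -0.23]
.596,-.202,.33,-0.9 -> [  0.55 -43.06   0.1 ] turn -0.916
```

Emit:
{"op": "move_arm", "data": {"increments": [[0.5,-20,0,-0.9,0],[0.5,-20,0,-0.9,0],[0.5,-20,0,-0.9,0],[0.5,-20,0,-0.9,0],[0.5,-20,0,-0.9,0]]}}

```text
time_s: 1.03
eef_pos: [0.4124, -0.3387, 0.3299]
tool_rot: [[0.954, -0.299, 0.0], [-0.299, -0.954, 0.0], [0.0, -0.0, -1.0]]
contact_force: [1.1, -0.5, 0.1]
width: 0.0854
```

```bash
python3 g.py .596,-.202,.33,-0.9
```

```text
t 1.03 pos [ 0.4124 -0.3387  0.3299] yaw -17.4 w 0.0854 F [ 1.1 -0.5  0.1] q [-0.77  0.24  1.56  0.    1.34 -0.47]
.596,-.202,.33,-0.9 -> [ 1.342e+01 -1.853e+01 -1.000e-02] turn -0.288
```

Emit:
{"op": "move_arm", "data": {"increments": [[13.4,-18.5,0,-0.288,0],[13.4,-18.5,0,-0.288,0],[13.4,-18.5,0,-0.288,0],[13.4,-18.5,0,-0.288,0],[13.4,-18.5,0,-0.288,0]]}}

```text
time_s: 1.45
eef_pos: [0.5799, -0.2158, 0.3297]
tool_rot: [[1.0, -0.023, -0.0], [-0.023, -1.0, 0.0], [-0.0, -0.0, -1.0]]
contact_force: [0.3, 0.0, 0.2]
width: 0.0853
```

Emit:
{"op": "move_arm", "data": {"increments": [[0,0,0,0,0],[0,0,0,0,0],[0,0,20,0,0],[0,0,20,0,0],[0,0,20,0,0]]}}

```text
time_s: 1.87
eef_pos: [0.5777, -0.2183, 0.2039]
tool_rot: [[1.0, -0.024, 0.001], [-0.024, -1.0, -0.001], [0.001, 0.001, -1.0]]
contact_force: [1.0, -0.2, -0.1]
width: 0.0855
```

```bash
python3 g.py .596,-.202,.1,-0.9; python3 - <<'E'
from h import *
f=viewer.grab_frame("scene");cv2.imwrite("pics/s1.png",cv2.resize(f["image"][130:330,150:400,::-1],None,fx=3,fy=3))
E
```

```text
t 1.87 pos [ 0.5777 -0.2183  0.2039] yaw -1.4 w 0.0855 F [ 1.  -0.2 -0.1] q [-0.44  0.5   1.5  -0.    1.14 -0.41]
.596,-.202,.1,-0.9 -> [ 1.78 -1.68 10.39] turn -0.008
```

View pics/s1.png

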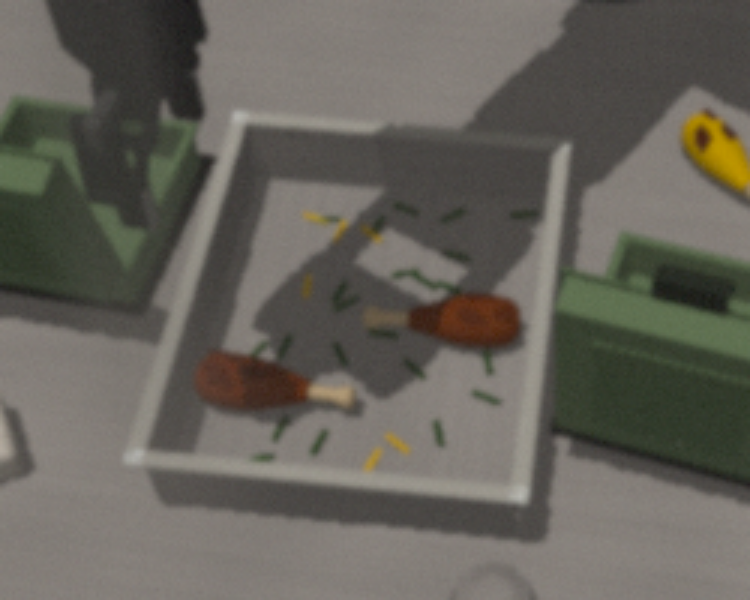

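Emit:
{"op": "move_arm", "data": {"increments": [[1.8,-1.7,4,-0.008,0],[1.8,-1.7,8,-0.008,0],[1.8,-1.7,10.4,-0.008,0],[1.8,-1.7,10.4,-0.008,0],[1.8,-1.7,10.4,-0.008,0]]}}

```text
time_s: 2.33
eef_pos: [0.5965, -0.2016, 0.1016]
tool_rot: [[1.0, -0.016, -0.001], [-0.016, -1.0, 0.0], [-0.001, -0.0, -1.0]]
contact_force: [0.7, -0.1, 0.5]
width: 0.0852
```

```bash
python3 g.py .596,-.202,.003,-0.9; python3 - <<'E'
from h import *
f=viewer.grab_frame("scene");cv2.imwrite("pics/s2.png",cv2.resize(f["image"][160:320,150:350,::-1],None,fx=3.5,fy=3.5))
E
```

```text
t 2.33 pos [ 0.5965 -0.2016  0.1016] yaw -0.9 w 0.0852 F [ 0.7 -0.1  0.5] q [-0.4   0.64  1.54 -0.    0.97 -0.38]
.596,-.202,.003,-0.9 -> [-0.04  0.05  9.86] turn -0.0
```

View pics/s2.png

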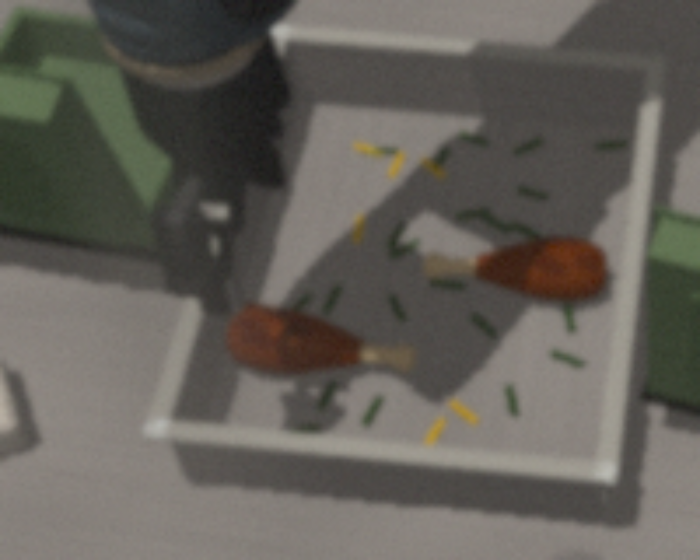

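Emit:
{"op": "move_arm", "data": {"increments": [[0,0,3,0,0],[0,0,6,0,0],[0,0,8.5,0,0],[0,0,9.7,0,0],[0,0,9.8,0,0]]}}

```text
time_s: 2.8
eef_pos: [0.5968, -0.2013, 0.0029]
tool_rot: [[1.0, -0.015, -0.001], [-0.015, -1.0, 0.0], [-0.001, -0.0, -1.0]]
contact_force: [-0.5, 0.6, 0.4]
width: 0.0854
```

Emit:
{"op": "move_arm", "data": {"increments": [[0,0,0,0,150],[0,0,0,0,255],[0,0,0,0,255],[0,0,0,0,255],[0,0,0,0,255]]}}

```text
time_s: 3.22
eef_pos: [0.5978, -0.2013, 0.0047]
tool_rot: [[1.0, -0.015, 0.002], [-0.015, -1.0, -0.001], [0.002, 0.001, -1.0]]
contact_force: [-2.2, 0.5, 8.2]
width: 0.0393
```

Emit:
{"op": "move_arm", "data": {"increments": [[0,0,0,0,255],[0,0,0,0,255],[0,0,0,0,255],[0,0,0,0,255],[0,0,0,0,255]]}}

```text
time_s: 3.63
eef_pos: [0.5978, -0.2013, 0.0047]
tool_rot: [[1.0, -0.015, 0.002], [-0.015, -1.0, -0.001], [0.002, 0.001, -1.0]]
contact_force: [-2.3, 0.2, 9.2]
width: 0.0392
```

Emit:
{"op": "move_arm", "data": {"increments": [[0,0,-2,0,255],[0,0,-5,0,255],[0,0,-9,0,255],[0,0,-13,0,255],[0,0,-17,0,255]]}}

```text
time_s: 4.05
eef_pos: [0.5966, -0.2007, 0.1753]
tool_rot: [[1.0, -0.015, 0.0], [-0.015, -1.0, -0.0], [0.0, 0.0, -1.0]]
contact_force: [-0.2, -0.1, -1.2]
width: 0.0389
```

```bash
python3 g.py ; python3 - <<'E'
from h import *
f=viewer.grab_frame("scene");cv2.imwrite("pics/s3.png",cv2.resize(f["image"][80:320,80:400,::-1],None,fx=2.4,fy=2.4))
E
```

```text
t 4.05 pos [ 0.5966 -0.2007  0.1753] yaw -0.9 w 0.0389 F [-0.2 -0.1 -1.2] q [-0.4   0.55  1.49 -0.    1.1  -0.38]
```

View pics/s3.png

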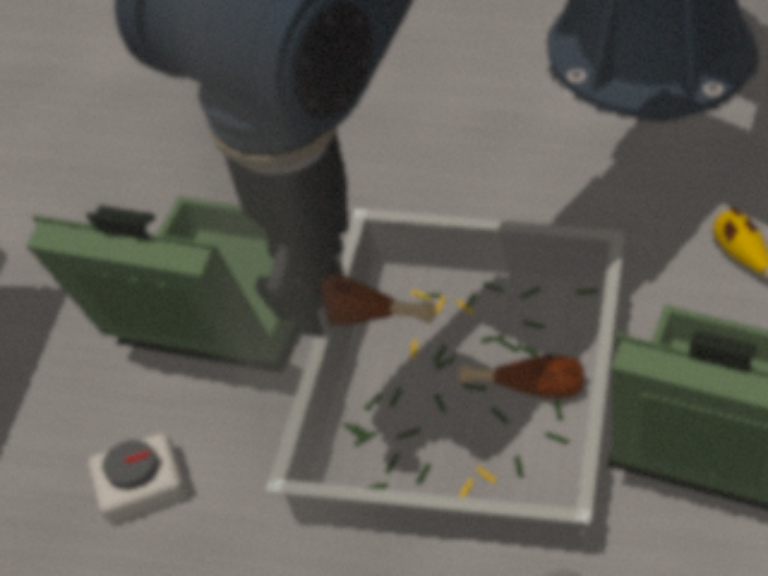

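```bash
python3 g.py .4386,-.2,.16,-3 .4386,-.399,.16,-3 
```

```text
t 4.1 pos [ 0.5998 -0.202   0.184 ] yaw -0.8 w 0.039 F [ 3.3 -1.5  7.6] q [-0.4   0.54  1.48  0.    1.11 -0.38]
.4386,-.2,.16,-3 -> [-16.15   0.03   2.23] turn 0.038
.4386,-.399,.16,-3 -> [-15.85  19.93   2.32] turn 0.038
```

Emit:
{"op": "move_arm", "data": {"increments": [[-4,0,0,0,255],[-8,0,0,0.038,255],[-12,0,0,0.038,255],[-16,0,0,0.038,255],[-16,0,0,0.038,255]]}}

```text
time_s: 4.52
eef_pos: [0.4306, -0.197, 0.1722]
tool_rot: [[0.999, -0.054, -0.005], [-0.054, -0.999, 0.002], [-0.005, -0.002, -1.0]]
contact_force: [0.2, 0.1, -0.9]
width: 0.0386
```

```bash
python3 g.py .4386,-.399,.14,-3 
```

```text
t 4.52 pos [ 0.4306 -0.197   0.1722] yaw -3.1 w 0.0386 F [ 0.2  0.1 -0.9] q [-0.53  0.29  1.9  -0.    0.95 -0.47]
.4386,-.399,.14,-3 -> [ 1.91 20.13  3.17] turn -0.002
```

Emit:
{"op": "move_arm", "data": {"increments": [[0,0,0,0,255],[0,4,0,0,255],[0,8,0,0,255],[0,12,0,0,255],[0,15,0,0,255]]}}

```text
time_s: 4.93
eef_pos: [0.4298, -0.3515, 0.1734]
tool_rot: [[0.999, -0.053, 0.002], [-0.053, -0.999, -0.002], [0.002, 0.002, -1.0]]
contact_force: [0.2, -0.2, -0.4]
width: 0.0389
```

Emit:
{"op": "move_arm", "data": {"increments": [[0,2.5,0,0,255],[0,4,0,0,255],[0,5,0,0,255],[0,5,0,0,255],[0,5,0,0,255]]}}

```text
time_s: 5.35
eef_pos: [0.4268, -0.398, 0.1727]
tool_rot: [[0.999, -0.053, 0.0], [-0.053, -0.999, 0.0], [0.0, -0.0, -1.0]]
contact_force: [0.1, 0.9, -1.0]
width: 0.0388
```

```bash
python3 g.py .4386,-.399,.02,-3 ; python3 - <<'E'
from h import *
f=viewer.grab_frame("scene");cv2.imwrite("pics/s4.png",cv2.resize(f["image"][80:320,60:380,::-1],None,fx=2.4,fy=2.4))
E
```

```text
t 5.35 pos [ 0.4268 -0.398   0.1727] yaw -3.0 w 0.0388 F [ 0.1  0.9 -1. ] q [-0.83  0.48  1.62  0.    1.05 -0.78]
.4386,-.399,.02,-3 -> [ 1.18  0.04 15.27] turn -0.001
```

View pics/s4.png

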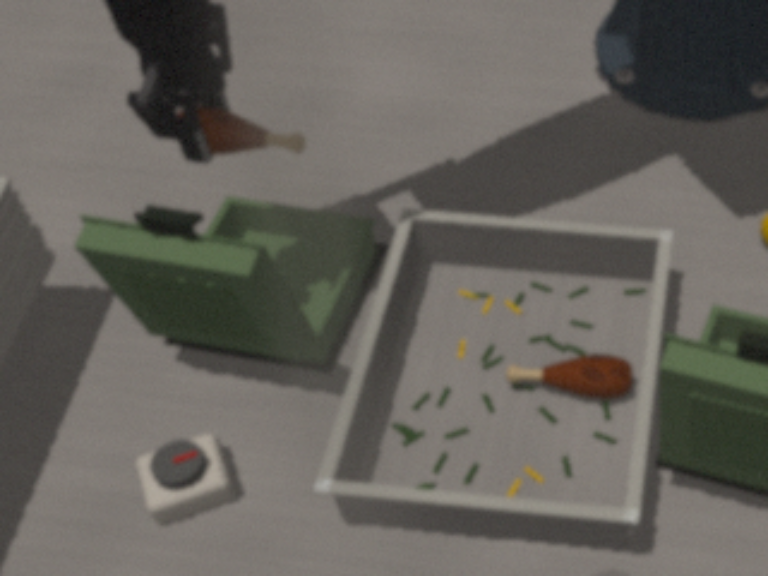

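Emit:
{"op": "move_arm", "data": {"increments": [[1.2,0,4,0,255],[1.2,0,8,0,255],[1.2,0,11,0,255],[1.2,0,13,0,255],[1.2,0,13,0,255]]}}

```text
time_s: 5.82
eef_pos: [0.4371, -0.3959, 0.039]
tool_rot: [[0.999, -0.052, -0.005], [-0.052, -0.999, 0.005], [-0.005, -0.005, -1.0]]
contact_force: [-1.3, 1.2, -0.9]
width: 0.0391
```

```bash
python3 g.py .4386,-.399,.007,-3 ; python3 - <<'E'
from h import *
f=viewer.grab_frame("top");cv2.imwrite("pics/t4.png",cv2.resize(f["image"][190:390,420:620,::-1],None,fx=3,fy=3))
E
```

```text
t 5.82 pos [ 0.4371 -0.3959  0.039 ] yaw -3.0 w 0.0391 F [-1.3  1.2 -0.9] q [-0.82  0.68  1.67  0.    0.8  -0.76]
.4386,-.399,.007,-3 -> [0.18 0.31 3.2 ] turn 0.001
```

View pics/t4.png

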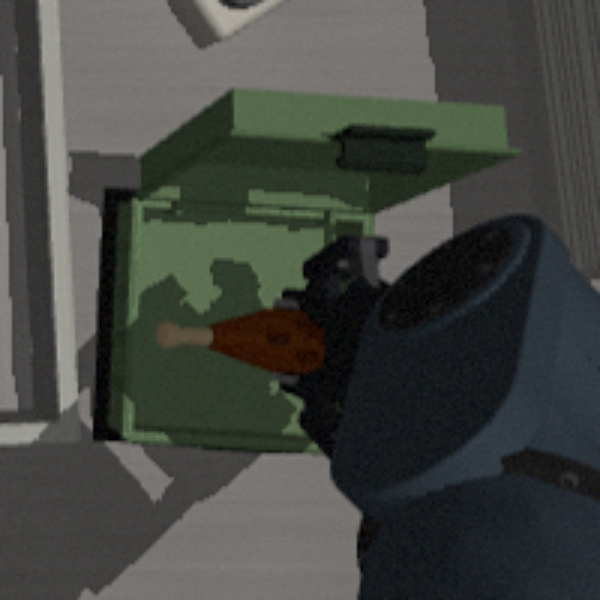

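Emit:
{"op": "move_arm", "data": {"increments": [[0.1,0,1.5,0,255],[0.1,0,2.6,0,255],[0.1,0,3.0,0,255],[0.1,0,3.2,0,255],[0.1,0,3.2,0,255]]}}

```text
time_s: 6.28
eef_pos: [0.4395, -0.3989, 0.0113]
tool_rot: [[0.999, -0.053, 0.0], [-0.053, -0.999, -0.0], [0.0, 0.0, -1.0]]
contact_force: [-0.5, -0.2, -1.1]
width: 0.0394
```

```bash
python3 g.py
```

```text
t 6.28 pos [ 0.4395 -0.3989  0.0113] yaw -3.0 w 0.0394 F [-0.5 -0.2 -1.1] q [-0.82  0.72  1.67  0.    0.75 -0.76]
```

Emit:
{"op": "move_arm", "data": {"increments": [[0,0,0.2,0,255],[0,0,0.4,0,255],[0,0,0.4,0,255],[0,0,0.4,0,120],[0,0,0.4,0,60]]}}

```text
time_s: 6.7
eef_pos: [0.4394, -0.3991, 0.0071]
tool_rot: [[0.999, -0.053, 0.0], [-0.053, -0.999, -0.0], [0.0, 0.0, -1.0]]
contact_force: [-0.2, -0.2, 0.2]
width: 0.056
```

Emit:
{"op": "move_arm", "data": {"increments": [[0,0,0,0,50],[0,0,0,0,50],[0,0,-3,0,50],[0,0,-6,0,50],[0,0,-10,0,50]]}}

```text
time_s: 7.12
eef_pos: [0.4384, -0.398, 0.1064]
tool_rot: [[0.999, -0.053, -0.003], [-0.053, -0.999, 0.003], [-0.003, -0.003, -1.0]]
contact_force: [-0.5, -1.2, -0.3]
width: 0.0689
```

Emit:
{"op": "move_arm", "data": {"increments": [[0,0,-4,0,50],[0,0,-8,0,50],[0,0,-12,0,50],[0,0,-15,0,50],[0,0,-15,0,50]]}}

```text
time_s: 7.53
eef_pos: [0.4409, -0.4005, 0.2639]
tool_rot: [[0.999, -0.053, 0.007], [-0.053, -0.999, -0.008], [0.008, 0.007, -1.0]]
contact_force: [0.4, -0.6, 0.8]
width: 0.0688
```

```bash
python3 g.py .518,-.036,.26,5.3; python3 - <<'E'
from h import *
f=viewer.grab_frame("scene");cv2.imwrite("pics/s5.png",cv2.resize(f["image"][80:320,60:380,::-1],None,fx=2.4,fy=2.4))
E
```

```text
t 7.53 pos [ 0.4409 -0.4005  0.2639] yaw -3.0 w 0.0688 F [ 0.4 -0.6  0.8] q [-0.82  0.4   1.5  -0.    1.23 -0.76]
.518,-.036,.26,5.3 -> [  5.77 -36.81   0.16] turn -0.145
```

View pics/s5.png

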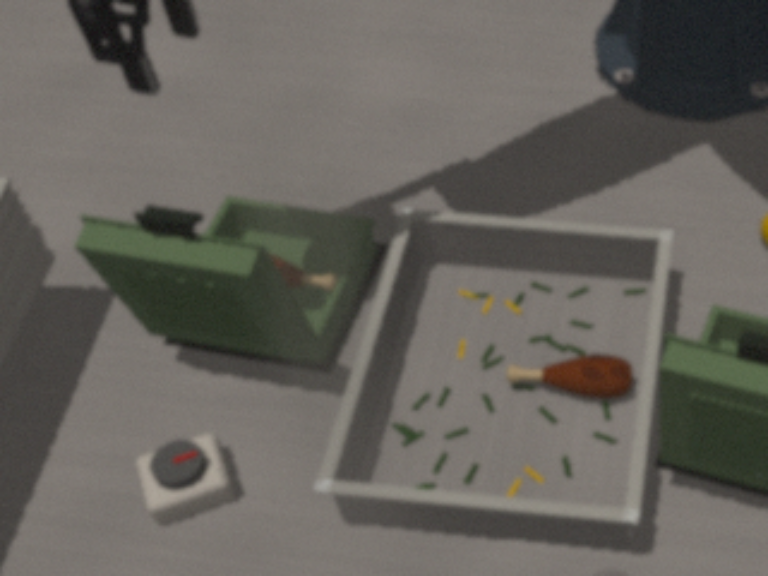

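Emit:
{"op": "move_arm", "data": {"increments": [[1,-4,0,0,0],[2,-8,0,-0.05,0],[3,-12,0,-0.1,0],[4,-16,0,-0.145,0],[5,-20,0,-0.145,0]]}}

```text
time_s: 8.0
eef_pos: [0.4995, -0.1998, 0.2555]
tool_rot: [[0.996, 0.094, -0.002], [0.094, -0.996, 0.001], [-0.002, -0.001, -1.0]]
contact_force: [0.9, -0.2, 0.2]
width: 0.0853
```

Emit:
{"op": "move_arm", "data": {"increments": [[1,-4,0,0,0],[2,-8,0,0,0],[2,-12,0,0,0],[2,-16,0,0,0],[2,-16,0,0,0]]}}

```text
time_s: 8.42
eef_pos: [0.5037, -0.0352, 0.2555]
tool_rot: [[0.995, 0.096, -0.003], [0.096, -0.995, 0.002], [-0.002, -0.002, -1.0]]
contact_force: [0.0, 0.6, 0.9]
width: 0.0852
```

```bash
python3 g.py .518,-.036,.1,5.3; python3 - <<'E'
from h import *
f=viewer.grab_frame("top");cv2.imwrite("pics/t5.png",cv2.resize(f["image"][150:400,290:600,::-1],None,fx=2.4,fy=2.4))
for a,r in drums(f): print(a,r,onz(f,r[0],.021).round(4))
E
```

```text
t 8.42 pos [ 0.5037 -0.0352  0.2555] yaw 5.5 w 0.0852 F [0.  0.6 0.9] q [-0.16  0.24  1.73  0.    1.17 -0.26]
.518,-.036,.1,5.3 -> [ 1.46  0.24 15.55] turn 0.004
596.0 ((505.96343994140625, 300.3292541503906), (42.6265754699707, 19.65681266784668), 6.340190887451172) [ 0.4403 -0.3869  0.021 ]
809.0 ((112.62327575683594, 183.8287353515625), (44.856239318847656, 30.455896377563477), 24.443954467773438) [0.6665 0.3918 0.021 ]
```

View pics/t5.png

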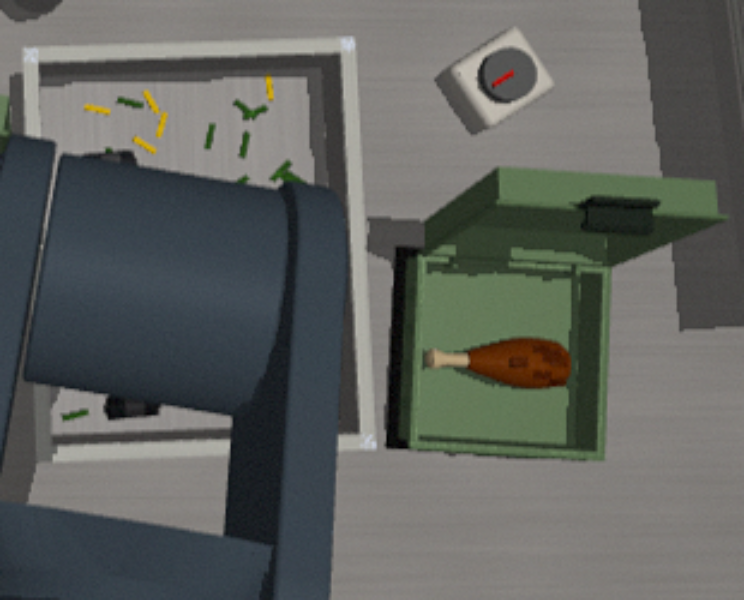

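Emit:
{"op": "move_arm", "data": {"increments": [[1.4,0.1,4,0,0],[1.4,0.1,8,0,0],[1.4,0.1,12,0,0],[1.4,0.1,15,0,0],[1.4,0.1,15.5,0,0]]}}

```text
time_s: 8.88
eef_pos: [0.5158, -0.0408, 0.0964]
tool_rot: [[0.996, 0.091, -0.009], [0.091, -0.996, 0.001], [-0.009, -0.002, -1.0]]
contact_force: [-1.3, 0.4, -0.9]
width: 0.0855
```

```bash
python3 g.py .518,-.036,.003,5.3; python3 - <<'E'
from h import *
f=viewer.grab_frame("scene");cv2.imwrite("pics/s6.png",cv2.resize(f["image"][120:320,180:400,::-1],None,fx=3,fy=3))
E
```

```text
t 8.88 pos [ 0.5158 -0.0408  0.0964] yaw 5.2 w 0.0855 F [-1.3  0.4 -0.9] q [-0.17  0.48  1.84 -0.    0.83 -0.26]
.518,-.036,.003,5.3 -> [ 0.34 -0.44  9.34] turn -0.001
```

View pics/s6.png

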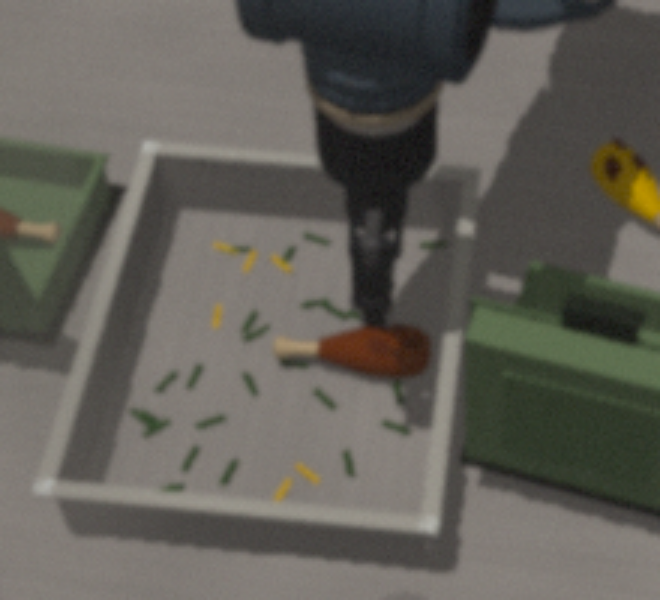

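Emit:
{"op": "move_arm", "data": {"increments": [[0.2,-0.4,0,0,0],[0.2,-0.4,4,0,0],[0.2,-0.4,7,0,0],[0.2,-0.4,9,0,0],[0.2,-0.4,9.2,0,0]]}}

```text
time_s: 9.35
eef_pos: [0.5204, -0.0362, 0.0088]
tool_rot: [[0.996, 0.092, -0.002], [0.092, -0.996, 0.0], [-0.002, -0.0, -1.0]]
contact_force: [-0.1, -0.2, 0.3]
width: 0.085
```

Emit:
{"op": "move_arm", "data": {"increments": [[0,0,0,0,0],[0,0,0,0,150],[0,0,0,0,255],[0,0,0,0,255],[0,0,0,0,255]]}}

```text
time_s: 9.77
eef_pos: [0.5212, -0.0363, 0.0111]
tool_rot: [[0.996, 0.092, 0.002], [0.092, -0.996, -0.0], [0.001, 0.0, -1.0]]
contact_force: [-6.3, 1.2, 63.4]
width: 0.0391
```

Emit:
{"op": "move_arm", "data": {"increments": [[0,0,0,0,255],[0,0,0,0,255],[0,0,0,0,255],[0,0,-2,0,255],[0,0,-5,0,255]]}}

```text
time_s: 10.18
eef_pos: [0.5192, -0.036, 0.059]
tool_rot: [[0.996, 0.092, -0.004], [0.092, -0.996, 0.001], [-0.004, -0.001, -1.0]]
contact_force: [0.2, -0.3, -0.7]
width: 0.0385
```

Emit:
{"op": "move_arm", "data": {"increments": [[-1,0,-3,0,255],[-2,0,-7,0,255],[-3,0,-11,0.1,255],[-3,0,-11,0.2,255],[-3,0,-11,0.26,255]]}}

```text
time_s: 10.6
eef_pos: [0.4916, -0.0392, 0.1728]
tool_rot: [[0.985, -0.173, 0.005], [-0.173, -0.985, -0.001], [0.005, 0.0, -1.0]]
contact_force: [-0.3, -0.1, -1.9]
width: 0.0389
```

```bash
python3 g.py .505,.146,.165,-9.7; python3 - <<'E'
from h import *
f=viewer.grab_frame("scene");cv2.imwrite("pics/s7.png",cv2.resize(f["image"][100:300,200:440,::-1],None,fx=3,fy=3))
E
```

```text
t 10.6 pos [ 0.4916 -0.0392  0.1728] yaw -9.9 w 0.0389 F [-0.3 -0.1 -1.9] q [-0.17  0.32  1.86 -0.    0.96 -0.  ]
.505,.146,.165,-9.7 -> [ -1.88 -18.47   0.77] turn -0.004
```

View pics/s7.png

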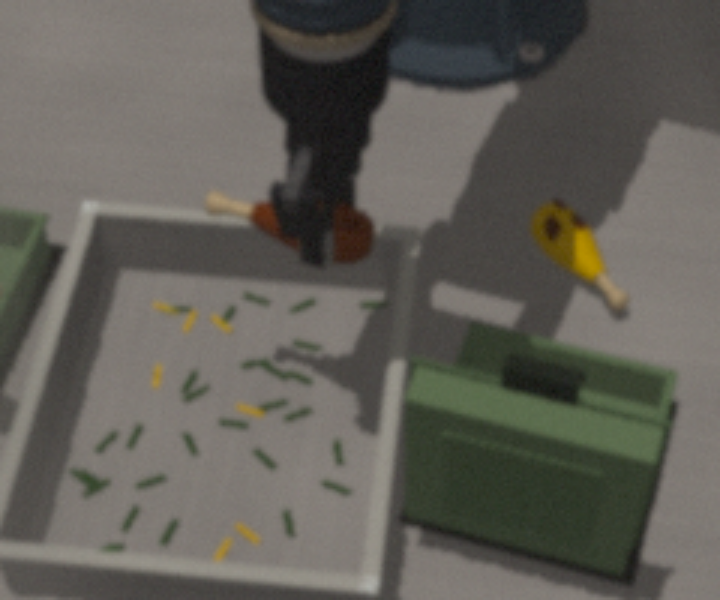

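Emit:
{"op": "move_arm", "data": {"increments": [[-1,-4,0,0,255],[-1.9,-8,0,0,255],[-1.9,-12,0,0,255],[-1.9,-16,0,0,255],[-1.9,-18.5,0,0,255]]}}

```text
time_s: 11.07
eef_pos: [0.503, 0.1497, 0.17]
tool_rot: [[0.986, -0.164, 0.0], [-0.164, -0.986, 0.0], [0.0, -0.001, -1.0]]
contact_force: [0.8, -0.7, -1.8]
width: 0.0392
```

Emit:
{"op": "move_arm", "data": {"increments": [[0,0,0,0,255],[0,0,0,0,255],[0,0,3,0,255],[0,0,5,0,255],[0,0,5,0,255]]}}

```text
time_s: 11.48
eef_pos: [0.5008, 0.1452, 0.1166]
tool_rot: [[0.986, -0.167, -0.006], [-0.167, -0.986, -0.001], [-0.006, 0.002, -1.0]]
contact_force: [-1.2, -1.0, -1.7]
width: 0.0387
```

```bash
python3 g.py .518,.1464,.02,-9.7; python3 - <<'E'
from h import *
f=viewer.grab_frame("top");cv2.imwrite("pics/t7.png",cv2.resize(f["image"][150:350,150:350,::-1],None,fx=3,fy=3))
f=viewer.grab_frame("scene");cv2.imwrite("pics/s8.png",cv2.resize(f["image"][100:300,260:500,::-1],None,fx=3,fy=3))
E
```

```text
t 11.48 pos [0.5008 0.1452 0.1166] yaw -9.6 w 0.0387 F [-1.2 -1.  -1.7] q [ 0.19  0.46  1.82 -0.    0.87  0.36]
.518,.1464,.02,-9.7 -> [ 1.73 -0.43  9.65] turn 0.001
```

View pics/t7.png

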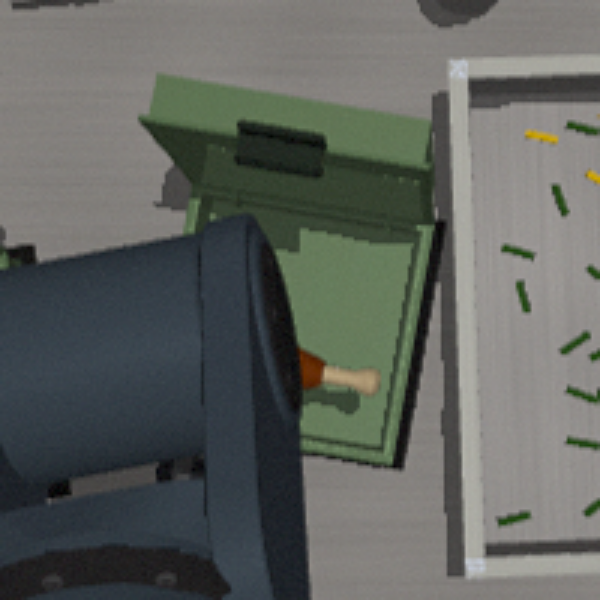

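View pics/s8.png

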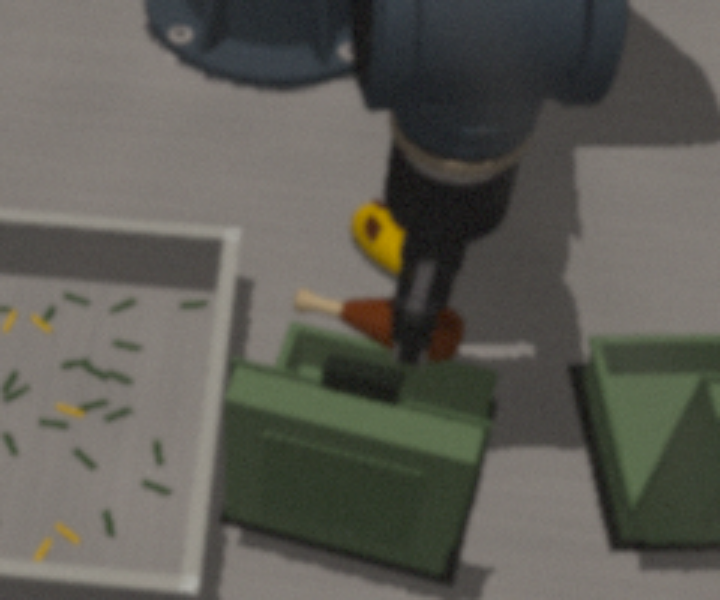

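Emit:
{"op": "move_arm", "data": {"increments": [[1.7,-0.2,3,0,255],[1.7,-0.2,6,0,255],[1.7,-0.2,8,0,255],[1.7,-0.2,9,0,255],[1.7,-0.2,9,0,255]]}}

```text
time_s: 12.0
eef_pos: [0.5198, 0.1453, 0.0293]
tool_rot: [[0.986, -0.168, -0.002], [-0.168, -0.986, -0.0], [-0.002, 0.001, -1.0]]
contact_force: [-0.1, -0.7, -0.3]
width: 0.0385
```

Emit:
{"op": "move_arm", "data": {"increments": [[0,0,0,0,255],[0,0,0,0,255],[0,0,0,0,255]]}}

```text
time_s: 12.25
eef_pos: [0.5211, 0.1459, 0.0315]
tool_rot: [[0.986, -0.167, 0.003], [-0.167, -0.986, 0.0], [0.002, -0.001, -1.0]]
contact_force: [-1.1, -0.6, -1.3]
width: 0.0385
```

```bash
python3 g.py .5197,.1464,.012,-9.7
```

```text
t 12.25 pos [0.5211 0.1459 0.0315] yaw -9.6 w 0.0385 F [-1.1 -0.6 -1.3] q [ 0.19  0.62  1.81 -0.    0.71  0.35]
.5197,.1464,.012,-9.7 -> [-0.15 -0.03  1.95] turn 0.001
```

Emit:
{"op": "move_arm", "data": {"increments": [[0,0,0.8,0,255],[0,0,1.4,0,255],[0,0,1.7,0,255],[0,0,1.9,0,255],[0,0,1.9,0,255]]}}

```text
time_s: 12.67
eef_pos: [0.5197, 0.1457, 0.0113]
tool_rot: [[0.986, -0.167, -0.001], [-0.167, -0.986, -0.0], [-0.001, 0.001, -1.0]]
contact_force: [-6.5, -2.0, 13.2]
width: 0.0388
```

Emit:
{"op": "move_arm", "data": {"increments": [[0,0,0,0,255],[0,0,0,0,255]]}}

```text
time_s: 12.83
eef_pos: [0.5198, 0.1457, 0.0113]
tool_rot: [[0.986, -0.167, -0.001], [-0.167, -0.986, -0.0], [-0.001, 0.0, -1.0]]
contact_force: [-6.0, -2.2, 12.8]
width: 0.0387
```

Touching the floor (13 N), so I release and lift.

Emit:
{"op": "move_arm", "data": {"increments": [[0,0,-0.1,0,120],[0,0,-0.1,0,60],[0,0,-0.1,0,50],[0,0,-0.1,0,50],[0,0,-2,0,50]]}}

```text
time_s: 13.25
eef_pos: [0.5184, 0.1454, 0.0284]
tool_rot: [[0.986, -0.167, -0.005], [-0.167, -0.986, -0.001], [-0.005, 0.002, -1.0]]
contact_force: [-0.2, -0.2, -0.5]
width: 0.0684
```

Emit:
{"op": "move_arm", "data": {"increments": [[0,0,-4,0,50],[0,0,-8,0,50],[0,0,-12,0,50],[0,0,-16,0,50],[0,0,-20,0,50]]}}

```text
time_s: 13.67
eef_pos: [0.5197, 0.1457, 0.2328]
tool_rot: [[0.986, -0.167, 0.0], [-0.167, -0.986, 0.0], [0.0, -0.0, -1.0]]
contact_force: [0.6, 0.4, 0.5]
width: 0.0686
```

Emit:
{"op": "move_arm", "data": {"increments": [[0,0,-4,0,255],[0,0,-7,0,255],[0,0,-7,0,255],[0,0,-7,0,255],[0,0,-7,0,255]]}}

```text
time_s: 14.08
eef_pos: [0.5197, 0.1457, 0.2997]
tool_rot: [[0.986, -0.167, -0.001], [-0.167, -0.986, -0.0], [-0.001, 0.001, -1.0]]
contact_force: [0.2, -0.1, -0.4]
width: 0.0081
```

```bash
python3 g.py ; python3 - <<'E'
from h import *
f=viewer.grab_frame("top");cv2.imwrite("pics/t8.png",f["image"][:,:,::-1])
f=viewer.grab_frame("scene");cv2.imwrite("pics/s9.png",f["image"][:,:,::-1])
E
```

```text
t 14.08 pos [0.5197 0.1457 0.2997] yaw -9.6 w 0.0081 F [ 0.2 -0.1 -0.4] q [ 0.19  0.27  1.59 -0.    1.28  0.35]
```

View pics/t8.png

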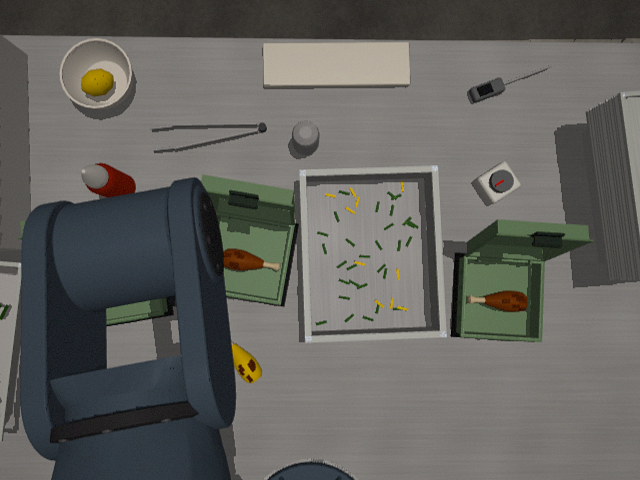

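View pics/s9.png

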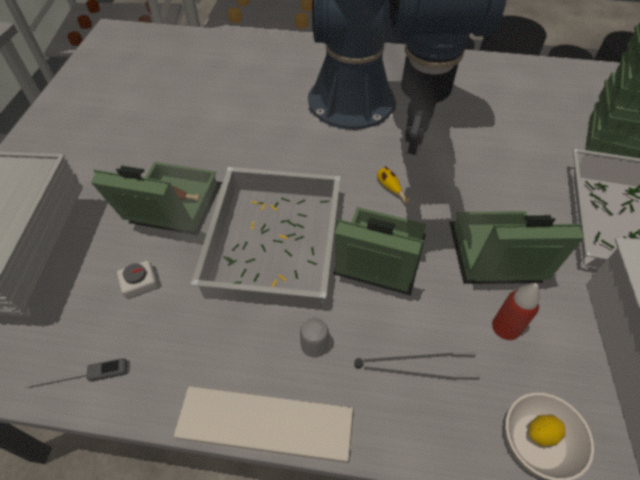

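Emit:
{"op": "move_arm", "data": {"increments": [[4,0.8,0,0,255],[8,1.6,0,0,255],[12,2.6,0,0,255],[16,2.6,0,0,255],[18.5,2.6,0,0,255]]}}

```text
time_s: 14.6
eef_pos: [0.7004, 0.0876, 0.2983]
tool_rot: [[0.986, -0.169, -0.003], [-0.169, -0.986, -0.0], [-0.002, 0.001, -1.0]]
contact_force: [-0.3, 0.3, 0.7]
width: -0.0001
```

Emit:
{"op": "move_arm", "data": {"increments": [[0,0,0,0,255],[0,0,0,0,255],[0,0,4,0,255],[0,0,7,0,255],[0,0,7,0,255]]}}

```text
time_s: 15.02
eef_pos: [0.6945, 0.0894, 0.2239]
tool_rot: [[0.986, -0.167, -0.011], [-0.167, -0.986, -0.001], [-0.011, 0.002, -1.0]]
contact_force: [-0.8, -0.5, -1.4]
width: 0.0003
```

```bash
cat > b.py <<'E'
import sys,numpy as np
from cell import status
C={"m":(.520,.119,-9.7),"r":(.445,-.3725,-3.0)}[sys.argv[1]]
s=status.get_state();p=np.array(s["eef_pos"]);R=np.array(s["tool_rot"])
a=np.radians(C[2]);u=np.array([np.cos(a),np.sin(a)]);v=np.array([-u[1],u[0]])
d=p[:2]-C[:2]
print("t",round(s["time_s"],2),"box X,Y,z mm",(np.array([d@u,d@v,p[2]])*1e3).round(1),"yaw",np.degrees(np.arctan2(R[1,0],R[0,0])).round(1),"w",round(s["width"],4),"F",np.round(s["contact_force"],1))
E
python3 b.py m; python3 - <<'E'
from h import *
f=viewer.grab_frame("scene");cv2.imwrite("pics/s10.png",cv2.resize(f["image"][100:320,260:520,::-1],None,fx=2.7,fy=2.7))
E
```

```text
t 15.02 box X,Y,z mm [1.770e+02 2.000e-01 2.239e+02] yaw -9.6 w 0.0003 F [-0.8 -0.5 -1.4]
```

View pics/s10.png

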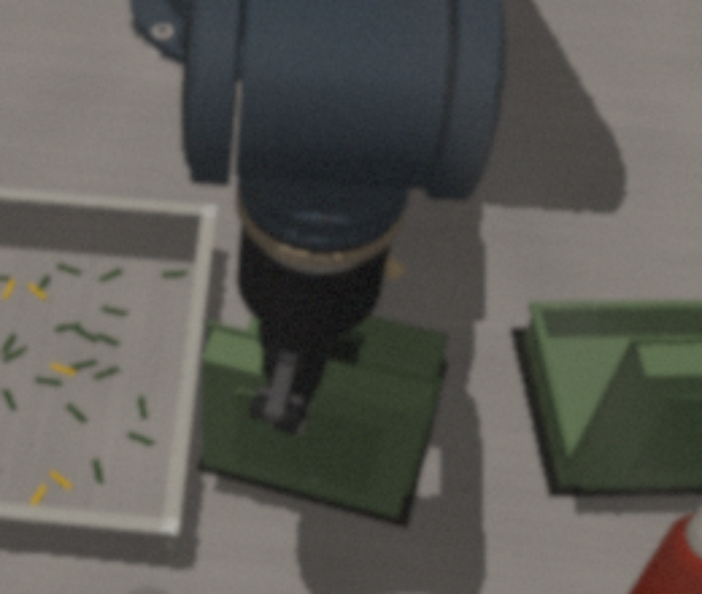

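```bash
python3 - <<'E'
from h import *
f=viewer.grab_frame("scene")
s=status.get_state()
g=lambda p:((proj(f,p)-[260,100])*2.7).round(0)
print("tcp",g(s["eef_pos"]))
C=np.array([.520,.119]);a=np.radians(-9.7);u=np.array([np.cos(a),np.sin(a)]);v=np.array([-u[1],u[0]])
for th in(1.7,1.8):
  w=lambda r,h,y:np.r_[C+u*(.077-r*np.cos(th)+h*np.sin(th))+v*y,.044+r*np.sin(th)+h*np.cos(th)]
  print(th,"tab",g(w(.164,0,0)),"top L/R",g(w(.15,.028,-.075)),g(w(.15,.028,.075)))
E
```

```text
tcp [289. 419.]
1.7 tab [317. 342.] top L/R [194. 360.] [419. 418.]
1.8 tab [311. 364.] top L/R [188. 381.] [413. 441.]
```

Emit:
{"op": "move_arm", "data": {"increments": [[0,0,3,0,255],[0,0,5,0,255],[0,0,5.8,0,255],[0,0,5.8,0,255],[0,0,5.8,0,255]]}}

```text
time_s: 15.53
eef_pos: [0.6989, 0.0893, 0.1751]
tool_rot: [[0.986, -0.167, 0.002], [-0.167, -0.986, 0.0], [0.002, -0.001, -1.0]]
contact_force: [-0.2, -0.3, 0.3]
width: -0.0003
```

```bash
python3 b.py m
```

```text
t 15.53 box X,Y,z mm [181.3   0.9 175.1] yaw -9.6 w -0.0003 F [-0.2 -0.3  0.3]
```

Emit:
{"op": "move_arm", "data": {"increments": [[-1.5,0,0.2,0,255],[-3,0,0.2,0,255],[-4.2,0,0.2,0,255],[-5.3,0,0.2,0,255],[-6,0,0.2,0,255]]}}

```text
time_s: 15.95
eef_pos: [0.6394, 0.0995, 0.1736]
tool_rot: [[0.986, -0.167, 0.004], [-0.167, -0.986, 0.0], [0.004, -0.001, -1.0]]
contact_force: [0.2, -0.3, -0.0]
width: 0.0002
```

```bash
python3 b.py m; python3 - <<'E'
from h import *
f=viewer.grab_frame("scene");cv2.imwrite("pics/s11.png",cv2.resize(f["image"][100:320,260:520,::-1],None,fx=2.7,fy=2.7))
E
```

```text
t 15.95 box X,Y,z mm [120.9   0.9 173.6] yaw -9.6 w 0.0002 F [ 0.2 -0.3 -0. ]
```

View pics/s11.png

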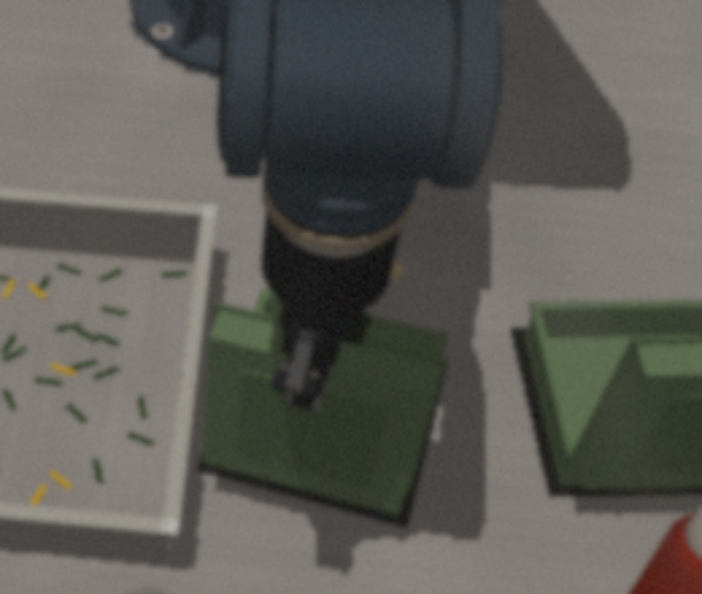

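Emit:
{"op": "move_arm", "data": {"increments": [[-1.2,0,-0.1,0,255],[-2.4,0,-0.15,0,255],[-3.7,0,-0.2,0,255],[-5,0,-0.15,0,255],[-6.4,0,0.15,0,255]]}}

```text
time_s: 16.42
eef_pos: [0.5768, 0.11, 0.1711]
tool_rot: [[0.986, -0.167, 0.003], [-0.167, -0.986, 0.0], [0.003, -0.001, -1.0]]
contact_force: [0.7, 0.1, 0.8]
width: 0.0001
```

```bash
python3 b.py m; python3 - <<'E'
from h import *
f=viewer.grab_frame("scene");cv2.imwrite("pics/s12.png",cv2.resize(f["image"][100:320,260:520,::-1],None,fx=2.7,fy=2.7))
E
```

```text
t 16.42 box X,Y,z mm [ 57.5   0.7 171.1] yaw -9.6 w 0.0001 F [0.7 0.1 0.8]
```

View pics/s12.png

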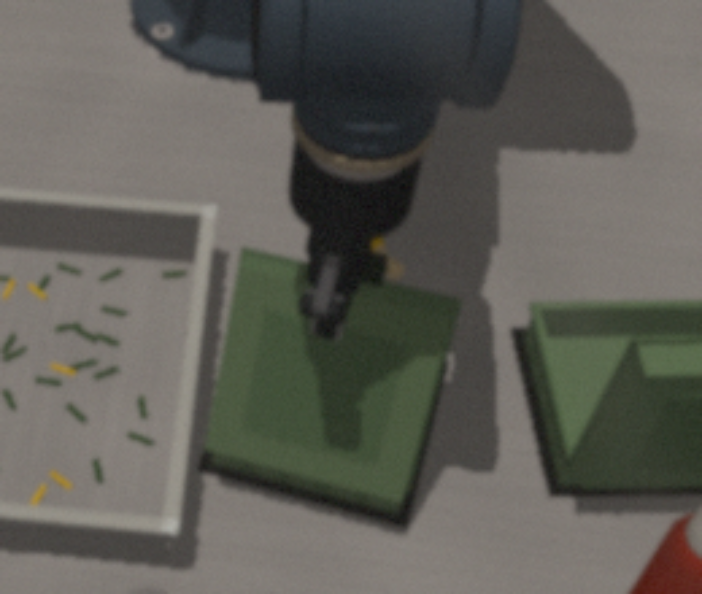

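Lid is swinging as planned; I keep following the arc.

Emit:
{"op": "move_arm", "data": {"increments": [[-1.25,0,0.3,0,255],[-2.4,0,0.9,0,255],[-3.6,0,1.6,0,255],[-4.7,0,2.3,0,255],[-5.7,0,3.1,0,255]]}}

```text
time_s: 16.88
eef_pos: [0.5206, 0.1195, 0.1393]
tool_rot: [[0.986, -0.167, 0.002], [-0.167, -0.986, 0.0], [0.002, -0.001, -1.0]]
contact_force: [1.0, -0.5, 0.5]
width: 0.0002
```

```bash
python3 b.py m
```

```text
t 16.88 box X,Y,z mm [  0.5   0.6 139.3] yaw -9.6 w 0.0002 F [ 1.  -0.5  0.5]
```

Emit:
{"op": "move_arm", "data": {"increments": [[-0.9,0,0.8,0,255],[-1.8,0,1.8,0,255],[-2.5,0,2.7,0,255],[-3.2,0,3.5,0,255],[-3.9,0,4.2,0,255]]}}

```text
time_s: 17.3
eef_pos: [0.4818, 0.1261, 0.0964]
tool_rot: [[0.986, -0.167, 0.001], [-0.167, -0.986, 0.0], [0.001, -0.0, -1.0]]
contact_force: [1.2, -0.8, 0.2]
width: 0.0001
```

Emit:
{"op": "move_arm", "data": {"increments": [[-0.5,0,0.2,0,255],[-1,0,0.4,0,255],[-1.5,0,0.5,0,255],[-1.5,0,0.5,0,255]]}}

```text
time_s: 17.63
eef_pos: [0.4658, 0.1286, 0.0914]
tool_rot: [[0.986, -0.167, -0.0], [-0.167, -0.986, -0.0], [-0.0, 0.0, -1.0]]
contact_force: [0.3, 0.0, 0.1]
width: -0.0
```

```bash
python3 b.py m; python3 - <<'E'
from h import *
f=viewer.grab_frame("scene");cv2.imwrite("pics/s13.png",cv2.resize(f["image"][100:320,260:520,::-1],None,fx=2.7,fy=2.7))
E
```

```text
t 17.63 box X,Y,z mm [-55.    0.3  91.4] yaw -9.6 w -0.0 F [0.3 0.  0.1]
```

View pics/s13.png

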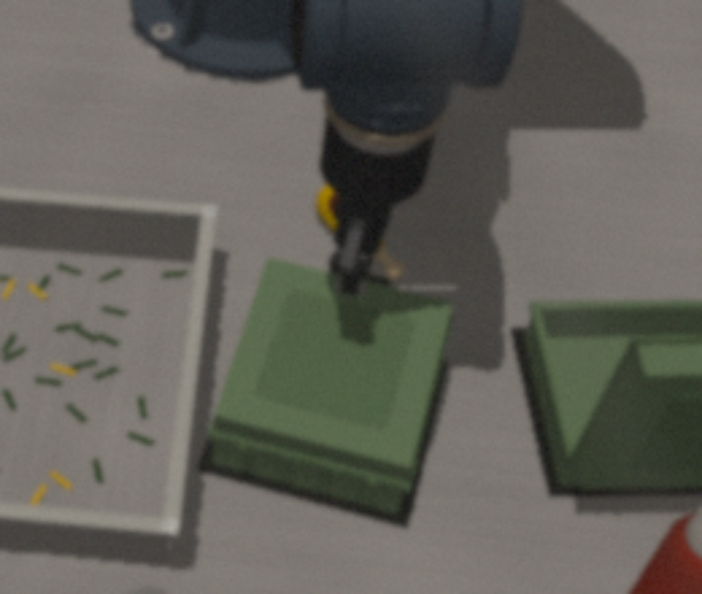

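Emit:
{"op": "move_arm", "data": {"increments": [[-0.2,0,0.2,0,255],[-0.2,0,0.4,0,255],[-0.2,0,0.6,0,255],[-0.2,0,0.8,0,255],[-0.2,0,0.8,0,255]]}}

```text
time_s: 18.1
eef_pos: [0.4644, 0.1287, 0.0829]
tool_rot: [[0.986, -0.167, -0.001], [-0.167, -0.986, -0.0], [-0.0, 0.0, -1.0]]
contact_force: [-0.4, 0.3, 0.5]
width: -0.0001
```

Emit:
{"op": "move_arm", "data": {"increments": [[0,0,0.1,0,255],[0,0,0.2,0,255],[0,0,0.2,0,255]]}}

```text
time_s: 18.35
eef_pos: [0.4645, 0.1288, 0.0814]
tool_rot: [[0.986, -0.167, -0.0], [-0.167, -0.986, -0.0], [-0.0, 0.0, -1.0]]
contact_force: [-1.3, 0.1, 4.1]
width: 0.0004
```

Emit:
{"op": "move_arm", "data": {"increments": [[0,0,0.1,0,255],[0,0,0.1,0,255]]}}

```text
time_s: 18.52
eef_pos: [0.4644, 0.1288, 0.0807]
tool_rot: [[0.986, -0.167, -0.0], [-0.167, -0.986, 0.0], [-0.0, 0.0, -1.0]]
contact_force: [-3.4, -0.3, 8.0]
width: -0.0001
```

Emit:
{"op": "move_arm", "data": {"increments": [[0,0,0.05,0,255],[0,0,0.1,0,255]]}}

```text
time_s: 18.68
eef_pos: [0.4642, 0.1288, 0.0798]
tool_rot: [[0.986, -0.167, -0.001], [-0.167, -0.986, 0.0], [-0.001, 0.0, -1.0]]
contact_force: [-4.4, 0.2, 9.8]
width: 0.0004
```

Emit:
{"op": "move_arm", "data": {"increments": [[0,0,0.05,0,255],[0,0,0.1,0,255]]}}

```text
time_s: 18.85
eef_pos: [0.4639, 0.1289, 0.0785]
tool_rot: [[0.986, -0.167, -0.001], [-0.167, -0.986, 0.0], [-0.001, 0.0, -1.0]]
contact_force: [-6.3, 1.1, 7.5]
width: 0.0
```

Emit:
{"op": "move_arm", "data": {"increments": [[0,0,0.05,0,255],[0,0,0.1,0,255]]}}

```text
time_s: 19.02
eef_pos: [0.464, 0.1289, 0.0774]
tool_rot: [[0.986, -0.167, -0.001], [-0.167, -0.986, 0.0], [-0.001, 0.0, -1.0]]
contact_force: [-3.6, 0.4, 4.8]
width: 0.0002
```

Emit:
{"op": "move_arm", "data": {"increments": [[0,0,0.05,0,255],[0,0,0.1,0,255]]}}

```text
time_s: 19.18
eef_pos: [0.4644, 0.1288, 0.0763]
tool_rot: [[0.986, -0.167, -0.0], [-0.167, -0.986, -0.0], [-0.0, 0.0, -1.0]]
contact_force: [-0.6, -0.3, 1.9]
width: -0.0
```

Emit:
{"op": "move_arm", "data": {"increments": [[0,0,0.05,0,255],[0,0,0.1,0,255]]}}

```text
time_s: 19.35
eef_pos: [0.4647, 0.1288, 0.0753]
tool_rot: [[0.986, -0.167, 0.0], [-0.167, -0.986, 0.0], [0.0, -0.0, -1.0]]
contact_force: [-0.6, 0.9, -0.7]
width: 0.0001
```

Emit:
{"op": "move_arm", "data": {"increments": [[0,0,0.1,0,255],[0,0,0.1,0,255],[0,0,-3,0,255],[0,0,-7,0,255],[0,0,-11,0,255]]}}

```text
time_s: 19.77
eef_pos: [0.4639, 0.1286, 0.1862]
tool_rot: [[0.986, -0.167, -0.002], [-0.167, -0.986, -0.0], [-0.002, 0.001, -1.0]]
contact_force: [1.0, 0.7, 0.1]
width: 0.0
```

Emit:
{"op": "move_arm", "data": {"increments": [[-1,0,-4,0,255],[-2,0,-8,0,255],[-3,2,-12,0,255],[-3,6,-13,0,255],[-3,10,-13,0,255]]}}

```text
time_s: 20.18
eef_pos: [0.4188, 0.0355, 0.3188]
tool_rot: [[0.986, -0.164, 0.006], [-0.164, -0.986, -0.0], [0.006, -0.001, -1.0]]
contact_force: [1.0, -0.5, 0.7]
width: -0.0003
```

```bash
python3 b.py r; python3 - <<'E'
from h import *
f=viewer.grab_frame("scene");cv2.imwrite("pics/s14.png",cv2.resize(f["image"][100:320,260:520,::-1],None,fx=2.7,fy=2.7))
E
```

```text
t 20.18 box X,Y,z mm [-47.6 406.1 318.8] yaw -9.4 w -0.0003 F [ 1.  -0.5  0.7]
```

View pics/s14.png

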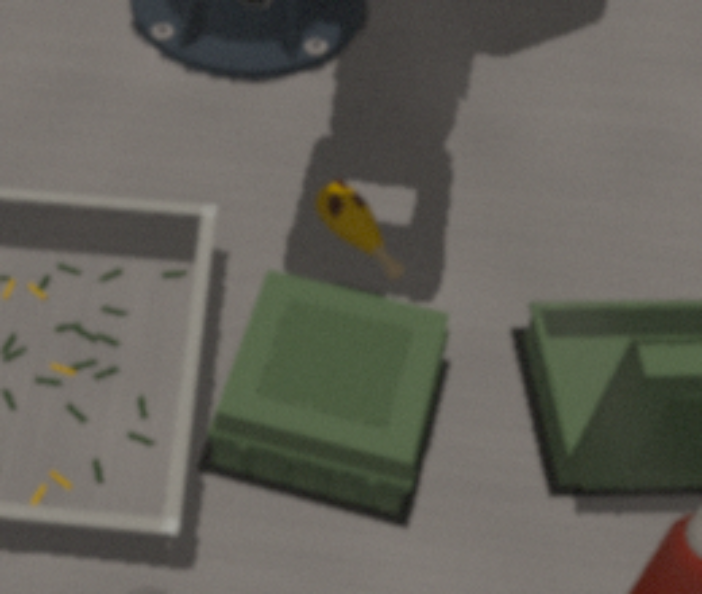

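```bash
python3 g.py .625,-.382,.31,-3; python3 - <<'E'
from h import *
f=viewer.grab_frame("top");cv2.imwrite("pics/t9.png",cv2.resize(f["image"][150:400,290:600,::-1],None,fx=2.4,fy=2.4))
for a,r in drums(f): print(a,r,onz(f,r[0],.021).round(4))
E
```

```text
t 20.23 pos [0.4175 0.0293 0.3172] yaw -9.7 w -0.0 F [ 2.4 -2.6  1.6] q [-0.04  0.01  1.85 -0.    1.28  0.13]
.625,-.382,.31,-3 -> [27.39 37.04  0.9 ] turn -0.117
579.5 ((506.0, 301.0), (42.0, 20.0), 0.0) [ 0.4389 -0.3869  0.021 ]
809.0 ((112.62327575683594, 183.8287353515625), (44.856239318847656, 30.455896377563477), 24.443954467773438) [0.6665 0.3918 0.021 ]
```

View pics/t9.png

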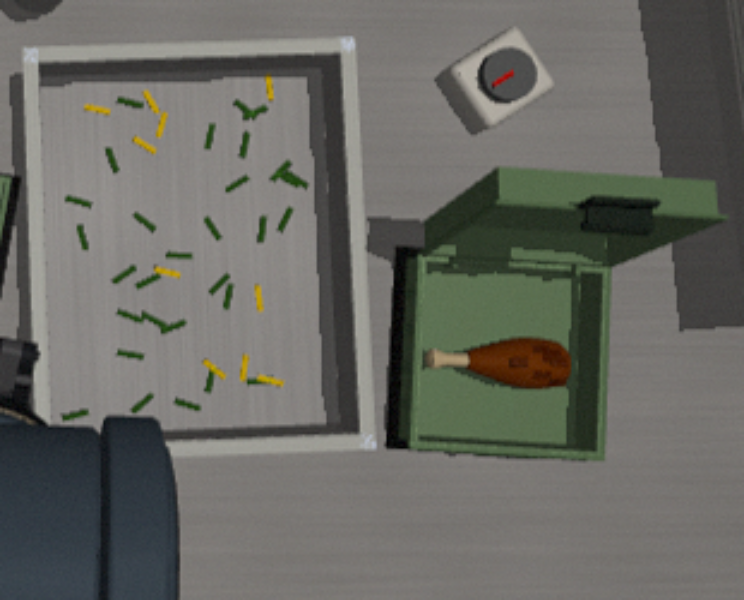

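Emit:
{"op": "move_arm", "data": {"increments": [[3,2,0,-0.03,255],[6,4.5,0,-0.06,255],[9,7,0,-0.09,255],[12,9.5,0,-0.117,255],[15,12,0,-0.117,255]]}}

```text
time_s: 20.7
eef_pos: [0.5473, -0.1088, 0.3149]
tool_rot: [[0.999, -0.049, -0.0], [-0.049, -0.999, 0.0], [-0.0, -0.0, -1.0]]
contact_force: [0.3, 0.4, 0.3]
width: -0.0002
```

```bash
python3 g.py .625,-.382,.31,-3
```

```text
t 20.7 pos [ 0.5473 -0.1088  0.3149] yaw -2.8 w -0.0002 F [0.3 0.4 0.3] q [-0.28  0.29  1.52  0.    1.33 -0.23]
.625,-.382,.31,-3 -> [ 9.11 26.9   0.48] turn 0.003
```

Emit:
{"op": "move_arm", "data": {"increments": [[2,3.5,0.5,0,255],[4,7,0.5,0,255],[6,10.5,0.5,0,255],[8,14,0.5,0,255],[9,17.5,0.5,0,255]]}}

```text
time_s: 21.12
eef_pos: [0.6286, -0.2882, 0.3091]
tool_rot: [[0.999, -0.05, -0.001], [-0.05, -0.999, 0.001], [-0.001, -0.001, -1.0]]
contact_force: [0.5, -0.8, 0.3]
width: -0.0001
```

Emit:
{"op": "move_arm", "data": {"increments": [[0,3.5,0,0,255],[0,7,0,0,255],[0,9.4,0,0,255],[0,9.4,0,0,255],[0,9.4,0,0,255]]}}

```text
time_s: 21.53
eef_pos: [0.6222, -0.3815, 0.309]
tool_rot: [[0.999, -0.053, -0.001], [-0.053, -0.999, 0.001], [-0.001, -0.001, -1.0]]
contact_force: [0.8, 0.9, 0.7]
width: -0.0002
```

```bash
python3 b.py r; python3 g.py .625,-.382,.172,-3;python3 - <<'E'
from h import *
f=viewer.grab_frame("scene")
C=np.array([.445,-.3725]);a=np.radians(-3);u=np.array([np.cos(a),np.sin(a)]);v=np.array([-u[1],u[0]])
for th in(1.6,1.7,1.8,1.9):
  w=lambda r,h,y:np.r_[C+u*(.077-r*np.cos(th)+h*np.sin(th))+v*y,.044+r*np.sin(th)+h*np.cos(th)]
  print(th,"tab",proj(f,w(.164,0,0)).round(),"top L/R",proj(f,w(.15,.028,-.075)).round(),proj(f,w(.15,.028,.075)).round())
print("tcp",proj(f,status.get_state()["eef_pos"]).round())
cv2.imwrite("pics/s15.png",cv2.resize(f["image"][60:280,60:320,::-1],None,fx=2.7,fy=2.7))
E
```

```text
t 21.53 box X,Y,z mm [1.775e+02 3.000e-01 3.090e+02] yaw -3.0 w -0.0002 F [0.8 0.9 0.7]
t 21.53 pos [ 0.6222 -0.3815  0.309 ] yaw -3.0 w -0.0002 F [0.8 0.9 0.7] q [-0.61  0.65  0.99  0.    1.5  -0.56]
.625,-.382,.172,-3 -> [ 0.29  0.05 13.7 ] turn -0.0
1.6 tab [135. 161.] top L/R [ 96. 171.] [168. 183.]
1.7 tab [132. 168.] top L/R [ 93. 178.] [166. 189.]
1.8 tab [129. 175.] top L/R [ 91. 185.] [163. 197.]
1.9 tab [126. 182.] top L/R [ 89. 193.] [162. 205.]
tcp [ 93. 157.]
```

View pics/s15.png

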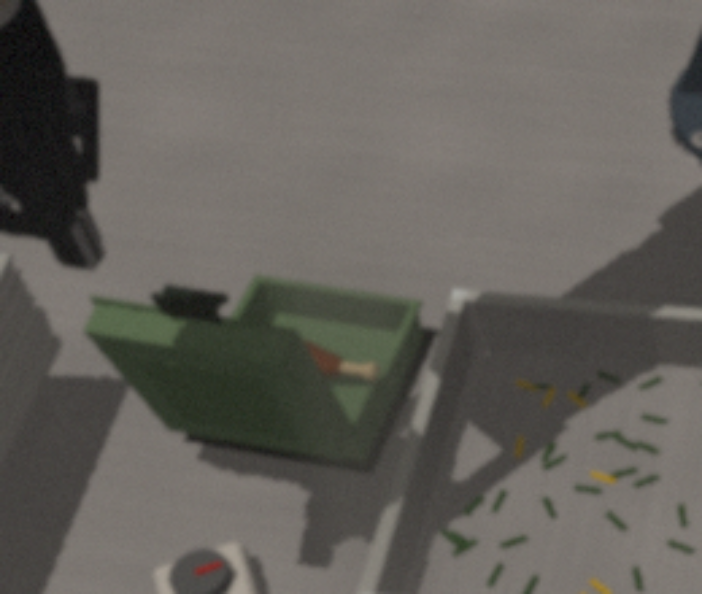

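Emit:
{"op": "move_arm", "data": {"increments": [[0.3,0,4,0,255],[0.3,0,8,0,255],[0.3,0,11,0,255],[0.3,0,13,0,255],[0.3,0,13.6,0,255]]}}

```text
time_s: 22.0
eef_pos: [0.6246, -0.3784, 0.1702]
tool_rot: [[0.999, -0.049, -0.005], [-0.049, -0.999, 0.004], [-0.005, -0.003, -1.0]]
contact_force: [-0.6, 0.1, -0.9]
width: 0.0001
```

Emit:
{"op": "move_arm", "data": {"increments": [[0,0,0,0,255],[0,0,0,0,255],[0,0,0,0,255]]}}

```text
time_s: 22.25
eef_pos: [0.6263, -0.3811, 0.1767]
tool_rot: [[0.999, -0.05, 0.003], [-0.05, -0.999, -0.002], [0.003, 0.002, -1.0]]
contact_force: [0.4, -0.2, 0.8]
width: -0.0001
```

```bash
python3 b.py r
```

```text
t 22.25 box X,Y,z mm [181.5   0.9 176.7] yaw -2.9 w -0.0001 F [ 0.4 -0.2  0.8]
```

Same state as for the first box, so the same pull.

Emit:
{"op": "move_arm", "data": {"increments": [[-1.5,0,0.2,0,255],[-3,0,0.2,0,255],[-4.2,0,0.2,0,255],[-5.3,0,0.2,0,255],[-6,0,0.2,0,255]]}}

```text
time_s: 22.67
eef_pos: [0.5653, -0.3783, 0.1745]
tool_rot: [[0.999, -0.051, 0.002], [-0.051, -0.999, -0.002], [0.003, 0.002, -1.0]]
contact_force: [1.1, -0.0, 0.9]
width: -0.0002
```

```bash
python3 b.py r; python3 - <<'E'
from h import *
f=viewer.grab_frame("scene")
cv2.imwrite("pics/s16.png",cv2.resize(f["image"][60:280,60:320,::-1],None,fx=2.7,fy=2.7))
E
```

```text
t 22.67 box X,Y,z mm [120.4   0.5 174.5] yaw -2.9 w -0.0002 F [ 1.1 -0.   0.9]
```

View pics/s16.png

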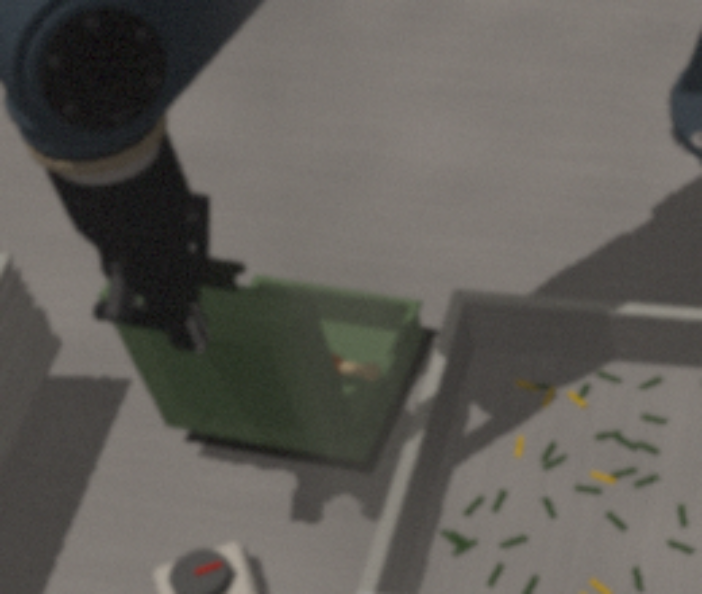

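Finger is behind the lid and moving it; continuing the arc.

Emit:
{"op": "move_arm", "data": {"increments": [[-1.2,0,-0.05,0,255],[-2.4,0,-0.1,0,255],[-3.7,0,-0.1,0,255],[-5,0,-0.05,0,255],[-6.4,0,0.2,0,255]]}}

```text
time_s: 23.13
eef_pos: [0.5019, -0.3749, 0.1716]
tool_rot: [[0.999, -0.051, 0.002], [-0.051, -0.999, -0.001], [0.002, 0.001, -1.0]]
contact_force: [1.3, -0.3, -0.1]
width: -0.0003
```

Emit:
{"op": "move_arm", "data": {"increments": [[-1.25,0,0.3,0,255],[-2.4,0,0.9,0,255],[-3.6,0,1.6,0,255],[-4.7,0,2.3,0,255],[-5.7,0,3.1,0,255]]}}

```text
time_s: 23.55
eef_pos: [0.4448, -0.3722, 0.1402]
tool_rot: [[0.999, -0.051, 0.002], [-0.051, -0.999, -0.001], [0.002, 0.001, -1.0]]
contact_force: [0.5, -0.7, 0.1]
width: -0.0002
```

```bash
python3 b.py r; python3 - <<'E'
from h import *
f=viewer.grab_frame("scene")
cv2.imwrite("pics/s17.png",cv2.resize(f["image"][60:280,60:320,::-1],None,fx=2.7,fy=2.7))
E
```

```text
t 23.55 box X,Y,z mm [ -0.2   0.3 140.2] yaw -2.9 w -0.0002 F [ 0.5 -0.7  0.1]
```

View pics/s17.png

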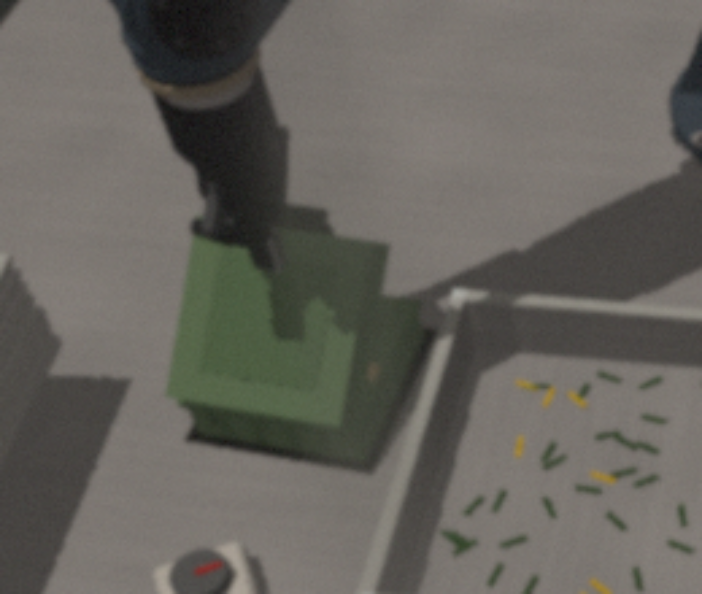

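Emit:
{"op": "move_arm", "data": {"increments": [[-0.9,0,0.8,0,255],[-1.8,0,1.8,0,255],[-2.5,0,2.7,0,255],[-3.2,0,3.5,0,255],[-3.9,0,4.2,0,255]]}}

```text
time_s: 24.02
eef_pos: [0.4053, -0.3698, 0.0967]
tool_rot: [[0.999, -0.051, 0.0], [-0.051, -0.999, -0.0], [0.0, 0.0, -1.0]]
contact_force: [0.5, -0.9, 0.9]
width: -0.0
```

Emit:
{"op": "move_arm", "data": {"increments": [[-0.5,0,0.2,0,255],[-1,0,0.4,0,255],[-1.5,0,0.5,0,255],[-1.7,0,0.6,0,255],[-1.7,0,0.6,0,255]]}}

```text
time_s: 24.43
eef_pos: [0.3883, -0.369, 0.0915]
tool_rot: [[0.999, -0.051, 0.0], [-0.051, -0.999, -0.0], [0.0, 0.0, -1.0]]
contact_force: [0.2, 0.2, 0.0]
width: -0.0
```

```bash
python3 b.py r; python3 - <<'E'
from h import *
f=viewer.grab_frame("scene")
cv2.imwrite("pics/s18.png",cv2.resize(f["image"][60:280,60:320,::-1],None,fx=2.7,fy=2.7))
E
```

```text
t 24.43 box X,Y,z mm [-56.8   0.5  91.5] yaw -2.9 w -0.0 F [0.2 0.2 0. ]
```

View pics/s18.png

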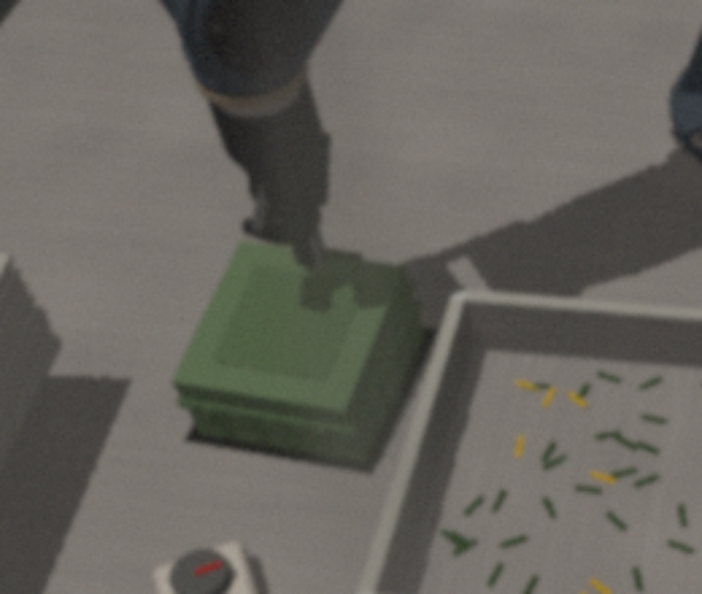

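Emit:
{"op": "move_arm", "data": {"increments": [[0,0,0.2,0,255],[0,0,0.4,0,255],[0,0,0.6,0,255],[0,0,0.8,0,255],[0,0,0.8,0,255]]}}

```text
time_s: 24.9
eef_pos: [0.3886, -0.3688, 0.0828]
tool_rot: [[0.999, -0.051, -0.0], [-0.051, -0.999, 0.0], [-0.0, -0.0, -1.0]]
contact_force: [0.5, 0.0, 0.8]
width: -0.0002
```

Emit:
{"op": "move_arm", "data": {"increments": [[0,0,0.1,0,255],[0,0,0.2,0,255],[0,0,0.2,0,255]]}}

```text
time_s: 25.15
eef_pos: [0.3886, -0.369, 0.0814]
tool_rot: [[0.999, -0.051, -0.0], [-0.051, -0.999, -0.0], [-0.0, 0.0, -1.0]]
contact_force: [-0.6, -0.0, 1.6]
width: 0.0
```

Emit:
{"op": "move_arm", "data": {"increments": [[0,0,0.1,0,255],[0,0,0.1,0,255]]}}

```text
time_s: 25.32
eef_pos: [0.3885, -0.369, 0.0808]
tool_rot: [[0.999, -0.051, -0.0], [-0.051, -0.999, -0.0], [-0.0, 0.0, -1.0]]
contact_force: [-2.6, 1.5, 8.1]
width: 0.0
```

Emit:
{"op": "move_arm", "data": {"increments": [[0,0,0.05,0,255],[0,0,0.1,0,255]]}}

```text
time_s: 25.48
eef_pos: [0.3884, -0.369, 0.08]
tool_rot: [[0.999, -0.051, -0.0], [-0.051, -0.999, -0.0], [-0.0, 0.0, -1.0]]
contact_force: [-5.5, 1.3, 9.7]
width: -0.0004
```

Emit:
{"op": "move_arm", "data": {"increments": [[0,0,0.05,0,255],[0,0,0.1,0,255]]}}

```text
time_s: 25.65
eef_pos: [0.3881, -0.3689, 0.0788]
tool_rot: [[0.999, -0.051, -0.001], [-0.051, -0.999, 0.0], [-0.001, -0.0, -1.0]]
contact_force: [-6.5, 0.8, 8.0]
width: 0.0001
```

Emit:
{"op": "move_arm", "data": {"increments": [[0,0,0.05,0,255],[0,0,0.1,0,255]]}}

```text
time_s: 25.82
eef_pos: [0.3882, -0.369, 0.0776]
tool_rot: [[0.999, -0.051, -0.001], [-0.051, -0.999, 0.0], [-0.001, -0.0, -1.0]]
contact_force: [-3.1, 0.5, 5.1]
width: -0.0
```

Emit:
{"op": "move_arm", "data": {"increments": [[0,0,0.05,0,255],[0,0,0.1,0,255]]}}

```text
time_s: 25.98
eef_pos: [0.3885, -0.369, 0.0764]
tool_rot: [[0.999, -0.051, -0.0], [-0.051, -0.999, -0.0], [-0.0, 0.0, -1.0]]
contact_force: [-1.0, -0.0, 1.0]
width: -0.0002
```

Emit:
{"op": "move_arm", "data": {"increments": [[0,0,0.05,0,255],[0,0,0.1,0,255]]}}

```text
time_s: 26.15
eef_pos: [0.3887, -0.3689, 0.0752]
tool_rot: [[0.999, -0.051, 0.0], [-0.051, -0.999, -0.0], [0.0, 0.0, -1.0]]
contact_force: [-0.6, 0.6, -0.1]
width: 0.0001
```

Emit:
{"op": "move_arm", "data": {"increments": [[0,0,0.05,0,255],[0,0,0.1,0,255]]}}

```text
time_s: 26.32
eef_pos: [0.3887, -0.3689, 0.0742]
tool_rot: [[0.999, -0.051, 0.0], [-0.051, -0.999, 0.0], [0.0, -0.0, -1.0]]
contact_force: [0.2, -0.9, 0.8]
width: 0.0001
```

Snapped (the force fell to zero with the tip 2 mm above the shut top). I'll retreat clear of both boxes and check.

Emit:
{"op": "move_arm", "data": {"increments": [[0,0,-3,0,255],[0,0,-7,0,255],[0,0,-11,0,255],[0,0,-15,0,255],[0,0,-17,0,255]]}}

```text
time_s: 26.73
eef_pos: [0.3894, -0.3697, 0.2491]
tool_rot: [[0.999, -0.051, 0.004], [-0.051, -0.999, -0.004], [0.004, 0.004, -1.0]]
contact_force: [1.0, -0.6, 0.3]
width: 0.0002
```

Emit:
{"op": "move_arm", "data": {"increments": [[-3,2,-1,0,255],[-6,5,-2,0,255],[-9,8,-2,0,255],[-10,10,-2,0,255],[-10,10,-2,0,255]]}}

```text
time_s: 27.15
eef_pos: [0.281, -0.4667, 0.2644]
tool_rot: [[0.999, -0.055, -0.0], [-0.055, -0.999, -0.001], [-0.0, 0.001, -1.0]]
contact_force: [0.2, -0.5, -0.6]
width: 0.0001
```

```bash
python3 b.py r; python3 - <<'E'
from h import *
for n in("scene","top"):
  f=viewer.grab_frame(n);cv2.imwrite(f"pics/end_{n}.png",f["image"][:,:,::-1])
# expected tab pixel for shut / at catch
  for nm,C,a in(("m",(.520,.119),-9.7),("r",(.445,-.3725),-3)):
    a=np.radians(a);u=np.array([np.cos(a),np.sin(a)])
    for th in(0,.07): print(n,nm,th,proj(f,np.r_[np.array(C)+u*(.077-.164*np.cos(th)),.049+.164*np.sin(th)]).round(1), "front top edge",proj(f,np.r_[np.array(C)+u*(.077-.15*np.cos(th)+.028*np.sin(th)),.072+.15*np.sin(th)]).round(1))
E
```

```text
t 27.15 box X,Y,z mm [-158.8 -102.7  264.4] yaw -3.1 w 0.0001 F [ 0.2 -0.5 -0.6]
scene m 0 [390.7 208.7] front top edge [390.5 206.5]
scene m 0.07 [391.3 205.5] front top edge [390.8 204.1]
scene r 0 [185.  161.3] front top edge [180.6 158.2]
scene r 0.07 [183.8 157.9] front top edge [179.2 155.6]
top m 0 [240.  303.7] front top edge [239.5 297.2]
top m 0.07 [239.1 304. ] front top edge [238.9 296.3]
top r 0 [503.1 344.7] front top edge [508.5 339.1]
top r 0.07 [505.6 345.5] front top edge [510.9 338.7]
```

View pics/end_scene.png

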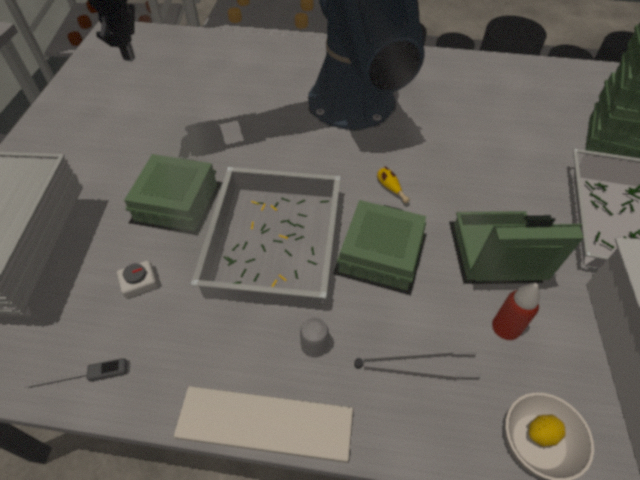

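View pics/end_top.png

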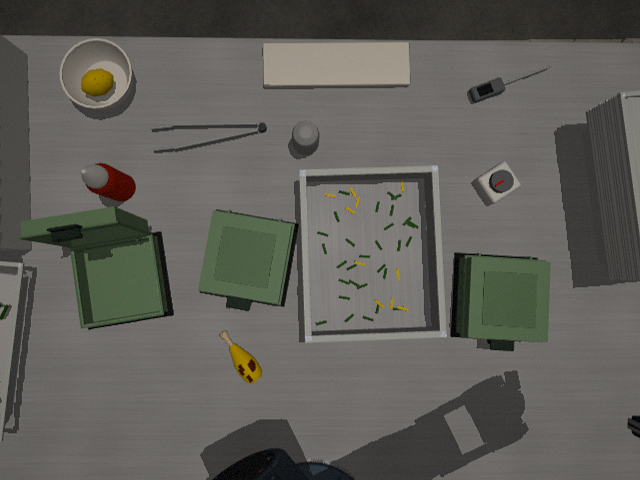

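Middle box (250,258) and right box (500,297) are shut, the left box (122,280) is empty with its lid open, and the bystanders haven't moved.

```bash
python3 -c "
from cell import order;print(order.job_done())"
```

```text
the job is handed in; nothing more can be done
None
```

The job is handed in: the two drumsticks in the pan are boxed, one in the middle box and one in the right box, and both lids are snapped shut. No verdict comes back, so this rests on my own readings.

- **Lids:** I pressed each front edge down in steps of about 1 mm. The downward force peaked near 10 N and fell to about zero as the tip reached 3 mm or less above the shut top, which means the lid is below the 0.025 rad limit.
- **Last pictures:** They show both lids shut, the left box empty with its lid open, the bystanders and the yellow look-alike where they started, and the gripper clear. I could not see the drumsticks once the lids were shut. They were lying flat inside when last seen before closing.
- **One odd reading:** While I gripped the second drumstick, the vertical force briefly read 63 N. That is under the 120 N wrist limit, and I took it as the fingers pushing the drumstick onto the pan floor; I did not confirm the cause.
- **Small disagreement:** The box sides measured in the top view came out up to about 9% longer than the stated 150 mm, most on the middle box. This did not affect placing or closing.

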